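Set out and weigh down appliqué templates for tracing

TASK

Set out the applique pattern for tracing: first lay each of the three brown hardboard templates flat on the layout board, squarely on the drawn outline of its own shape. When all three lie in place, set the bar weight down gently, centred along the long template, and the knob weight centred on the square one; leave the disc bare, as it is traced first. Leave the glue bottle and the thread spool where they stand.

Things in the scene. Friction and masses are not known exactly. Their poses are not given: they have to be found in the camera images.
- square_template: Loose, starts resting flat on the table (height 0), any yaw; origin at the centre of its underside, z up. Square plate of dark brown hardboard, 56 x 56 mm, 8 mm thick, about 60 g; x and y run along its edges.
- disc_template: Loose, starts resting flat on the table (height 0), any yaw; origin at the centre of its underside, z up. Round plate of dark brown hardboard, 56 mm in diameter, 8 mm thick, about 50 g.
- long_template: Loose, starts resting flat on the table (height 0), any yaw; origin at the centre of its underside, z up. Long six-sided plate of dark brown hardboard (a rectangle with a right-angled point at each end), 110 mm long over the points along x, 50 mm wide along y, 8 mm thick, about 80 g; its parallel sides are 60 mm long.
- bar_weight: Loose, starts resting flat on the table (height 0), any yaw; origin at the centre of its underside, z up. Steel bar, 80 mm long along x, 24 mm wide along y, 22 mm high, about 0.33 kg. It goes on top of the long template, lying along it.
- knob_weight: Loose, starts resting flat on the table (height 0), any yaw; origin at the centre of its underside, z up. Round steel weight, about 0.33 kg: a foot 46 mm in diameter and 16 mm high with an upright cylindrical grip 22 mm in diameter on it, top at 48 mm. It goes on top of the square template.
- square_outline: Fixed: a thin black ink line (2.5 mm wide, no height to speak of) drawn on the cream layout board; the board's top, 10 mm above the table, is the height of the origin, which is the centre of the outline; the line's middle runs 3 mm outside the template's edge all round. Square; its x and y run along its sides (a quarter turn more or less of the template makes no difference).
- disc_outline: Fixed: a thin black ink line (2.5 mm wide, no height to speak of) drawn on the cream layout board; the board's top, 10 mm above the table, is the height of the origin, which is the centre of the outline; the line's middle runs 3 mm outside the template's edge all round. Circle; its yaw does not matter.
- long_outline: Fixed: a thin black ink line (2.5 mm wide, no height to speak of) drawn on the cream layout board; the board's top, 10 mm above the table, is the height of the origin, which is the centre of the outline; the line's middle runs 3 mm outside the template's edge all round. Long six-sided figure, x along its length (the template may lie either way round).
- glue_bottle: Bystander: brown bottle with an orange nozzle and a white band, 40 mm in diameter, 118 mm tall, standing on the table; origin at the centre of its underside.
- thread_spool: Bystander: small spool of blue thread with white ends, 32 mm in diameter, 42 mm tall, standing on the table; origin at the centre of its underside.
Not all that is in view belongs to the job. Leave any orange or yellow look-alike of the square_template alone.

How it is judged:
By the outcome, as a careful person would: the job done as asked, in the order asked, and still so for the second after the job is handed in, with the robot touching nothing.
It also fails if it takes over 122 s, if anything falls off the work surface, if the arm or the gripper's body presses on something with over 40 N, if the wrist force passes 120 N, or if a joint passes its speed limit or range.

ROBOT

A 6-joint arm with a two-finger parallel gripper is mounted at the origin on the work surface. World frame = base frame: x ahead of the robot, y to its left, z up, the work surface at z = 0. Lengths are in m, angles in rad, forces in N, time in s.
With the tool pointing down it reaches from about 0.425 to 0.95 m from the base axis. Payload 3.5 kg.
Tool frame: the origin (TCP) lies at the very end of the fingers, on their centre line; the grasp point (between the pads) lies 19 mm behind it (ctrl.grip_point_offset is the distance from the TCP to the grasp point, in m); z points along the fingers, y is the line along which they close (so a half turn about z gives the same grasp; the last joint's range is limited). The gripper opens to 85 mm and grips with 20 to 120 N. Pads are 22 mm wide; open, the fingers measure 114 mm over their backs; the gripper's body (76 mm by 85 mm) begins 54 mm behind the grasp point. The pads swing forward as they close: fully open they stand 13 mm farther back than shut.
Start: joints at [1.058, 0.286, 1.577, -0, 1.279, -0.15], TCP at [0.24, 0.631, 0.231] pointing down, gripper open.
Joint ranges: [-2.77, 2.77], [-0.9, 2.22], [0.21, 2.48], [-1.53, 4.67], [0.24, 2.81], [-2.84, 2.84]. Speed limits (rad/s): [2.79, 2.79, 3.14, 3.14, 3.14, 3.14].

INTERFACE

Orientations are given as a unit quaternion [x, y, z, w].
In Python, from plant import telemetry, vision, ctrl gives the robot as it stands.
- The arm moves only by the tool arm_command, never from a script. Its argument "series" is one flat list of numbers, 7 for each row, row after row: the shift along the tool's x, y, z in cm, then the turn, a rotation vector about the tool's x, y, z in degrees, then the closure, from 0 (fully open) to 1 (shut). A call has 1 to 10 rows; each row is the pose to reach, as a shift and turn from the pose commanded when the call began, along the tool's axes at that moment; what a row does not reach only later rows make up. A row lasts 1/12 s, in which the tool goes at most 41.7 mm and 7.16 degrees, less where a joint would pass 70% of its speed; a pose out of reach is approached as far as the arm can. A call with a gripper value outside its range is refused whole. The fingers move at their own pace and stop on an object; "force" is the grip in N (left out, the last holds). Time passes only in rows, so rows that repeat a pose let the fingers close. It gives the time, the measured TCP pose, the force, the opening and the grip force at its end, in the units of the state.
- telemetry.get_state(): the state, without advancing time (a new reading comes with each control period).
- vision.read_camera(name): name is "side" or "top" or "wrist"; returns a dict with "color" (480x640x3 uint8, blue, green, red), "K" (3x3 intrinsics, pixels), "rvec" (rotation vector, rad) and "tvec" (3), from world to camera coordinates, as OpenCV has them; the wrist camera has in their place "T_tool_cam" (4x4, takes a point from camera to tool coordinates, whose origin is the TCP and whose axes are the flange's). Camera axes: x right, y down, z forward; pixel columns grow to the right and rows downward; lengths in m; the calibration is good to about 2 mm. A picture is of the moment at which its call begins: read the wrist's pose just before it. There is no depth.
- ctrl.sign_off(): hands the job in; it is judged then, once.
The state is a dict: "time": time; "qpos": joint angles; "dq": joint speeds; "joint_efforts": joint torques, N m; "eef_pos": TCP position; "tcp_rot": TCP orientation; "contact_force": force on the tool from outside, world axes, zero at the start; "wrist_torque": the same for the moment, N m; "opening": opening from 0.0 (shut) to 1.0 (fully open); "finger_force": force on a finger pad.
Only numpy, scipy, OpenCV 4.12 (cv2) and the standard library are available. Lean on these libraries where they do the work, as an engineer would, in place of code of your own. Each camera call takes 0.05 s, during which the arm holds its last target. There are 200 camera calls.

## Working session

There is one attempt and no reset: what is moved stays moved. The work goes in short steps, Python scripts to look and compute and a tool call to move; the robot and the scene stay as the last step left them, time stands still between calls to the robot, and variables do not carry over. Pictures are saved under pics/ and viewed, at most 14 in all, crops included, and the job is handed in when it is done.

Besides the shell and the picture viewer there is one more tool, called after ">>>" in YAML: its name, and indented under it one key for each argument. arm_command: Moves the arm, as the interface text tells. Its arguments: {"type":"object","properties":{"series":{"type":"array","items":{"type":"number"}},"force":{"type":"number"}},"required":["series"]}

```bash
ls; mkdir -p pics; python3 - <<'E'
from plant import telemetry, vision, ctrl
import cv2
for n in ("top","side"):
    r=vision.read_camera(n); cv2.imwrite(f"pics/{n}0.png",r["color"]); print(n,r["K"],r["rvec"],r["tvec"])
print(telemetry.get_state(),ctrl.grip_point_offset)
E
```

```text
pics
top [[483.19391049   0.         320.1397334 ]
 [  0.         483.19391049 238.0142471 ]
 [  0.           0.           1.        ]] [ 1.93965924 -2.28431575  0.23663379] [0.09342241 0.55842636 0.86479853]
side [[455.42159864   0.         316.59896381]
 [  0.         455.42159864 240.33045374]
 [  0.           0.           1.        ]] [ 2.38214574 -0.0041099   0.00737145] [-0.53995166  0.0472176   0.82145353]
{'time': 0.1, 'qpos': array([ 1.05801254e+00,  2.87095890e-01,  1.57804092e+00,  1.24933805e-05,
        1.27857448e+00, -1.49956381e-01]), 'dq': array([ 0.00082389, -0.00252053, -0.00465152,  0.00143741,  0.00141375,
        0.00261151]), 'joint_efforts': array([ 6.85956347e-04, -4.07291615e+01, -2.93704265e+01, -1.67493167e-04,
        3.37789235e-03,  2.58570765e-06]), 'eef_pos': array([0.2392191 , 0.63055677, 0.23006736]), 'tcp_rot': array([ 1.80421931e-01,  9.83588738e-01, -9.99740028e-04, -3.50290969e-04]), 'contact_force': array([-0.21719322, -0.07279899,  0.22890565]), 'wrist_torque': array([ 0.001659  , -0.02675213, -0.04371702]), 'finger_force': 0.0, 'opening': 0.9995737118144444} 0.0187
```

View pics/top0.png

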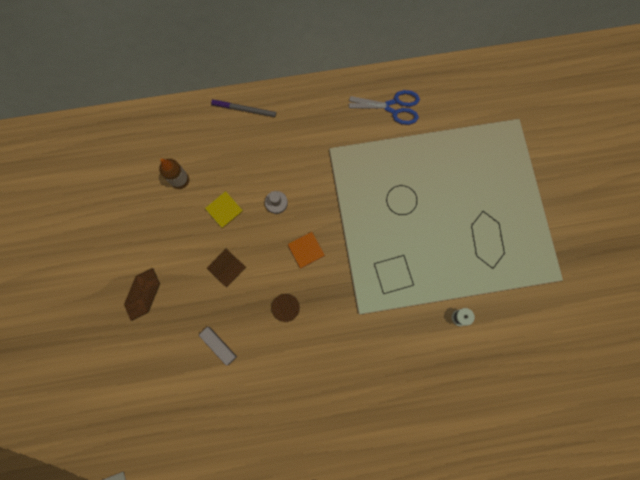

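View pics/side0.png

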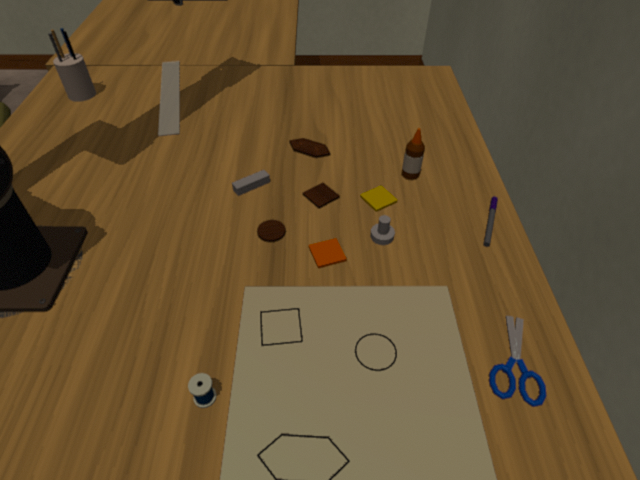

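The top picture shows the brown square at (227,267), the disc at (285,307), the long template at (142,294), the bar at (217,345) and the knob at (276,203). The outlines are the disc at (402,200), the square at (394,274) and the long one at (488,240).
Things that could be mistaken for the square template: yellow square (224,210), orange square (306,250) and dark brown square (227,267). I choose the brown one at (227,267). The side view agrees: brown at (321,195), orange at (327,252), yellow at (379,198).

```bash
cat > h.py <<'E'
import numpy as np, cv2
from plant import telemetry, vision, ctrl
from scipy.spatial.transform import Rotation as R
def cam(n):
    s=telemetry.get_state(); r=vision.read_camera(n)
    if n=="wrist":
        T=np.eye(4);T[:3,:3]=R.from_quat(s["tcp_rot"]).as_matrix();T[:3,3]=s["eef_pos"]
        M=np.linalg.inv(T@r["T_tool_cam"])
    else:
        M=np.eye(4);M[:3,:3]=cv2.Rodrigues(r["rvec"])[0];M[:3,3]=r["tvec"]
    return r["color"],r["K"],M
def H(K,M,z):  # plane (x,y) at height z -> pixel
    return K@np.c_[M[:3,0],M[:3,1],M[:3,2]*z+M[:3,3]]
def w2p(K,M,p):
    q=K@(M[:3,:3]@np.array(p)+M[:3,3]);return q[:2]/q[2]
def p2w(K,M,z,px):
    return cv2.perspectiveTransform(np.float64(px).reshape(-1,1,2),np.linalg.inv(H(K,M,z))).reshape(-1,2)
def rect(img,K,M,z,x0,y0,w,h,s):
    # map image: col -> -y direction from y0 , row -> -x from x0 ; s m/px
    A=np.array([[0,-s,x0],[-s,0,y0],[0,0,1.]])
    return cv2.warpPerspective(img,H(K,M,z)@A,(w,h),flags=cv2.INTER_CUBIC|cv2.WARP_INVERSE_MAP)
def pose(pts):
    """centroid and long-axis yaw of a polygon (world xy)"""
    p=np.float32(pts)*1000; m=cv2.moments(p.reshape(-1,1,2)); c=np.array([m['m10'],m['m01']])/m['m00']
    (rc,(w,h),a)=cv2.minAreaRect(p)
    if w<h: a+=90; w,h=h,w
    return c.round(1),np.round(rc,1),(round(w,1),round(h,1)),round((a+90)%180-90,1)
E
python3 - <<'E'
from h import *
img,K,M=cam("top")
print("camera pos",-M[:3,:3].T@M[:3,3])
g=cv2.resize(img,None,fx=4,fy=4,interpolation=cv2.INTER_CUBIC)
px={'sq':(227,267,.008),'disc':(285,307,.008),'long':(142,294,.008),'bar':(217,345,.022),'knob':(276,203,.016),'oS':(394,274,.01),'oD':(402,200,.01),'oL':(488,240,.01),'glue':(180,180,0),'spool':(455,317,0),'or':(306,250,.008),'ye':(224,210,.008)}
for k,(u,v,z) in px.items(): print(k,p2w(K,M,z,[(u,v)]).round(3))
gr=cv2.cvtColor(g,cv2.COLOR_BGR2GRAY)
for k in('sq','disc','long'):
    u,v,z=px[k]; m=np.uint8(gr<62)
    n,l=cv2.connectedComponents(m); i=l[v*4,u*4]
    c=max(cv2.findContours(np.uint8(l==i),0,1)[0],key=cv2.contourArea).reshape(-1,2)
    print(k,pose(p2w(K,M,z,(c-1.5)/4)))
for k in('oS','oD','oL'):
    u,v,z=px[k]; m=np.uint8(gr>95) 
    n,l=cv2.connectedComponents(m,connectivity=4); i=l[v*4,u*4]
    c=max(cv2.findContours(np.uint8(l==i),0,1)[0],key=cv2.contourArea).reshape(-1,2)
    print(k,pose(p2w(K,M,z,(c-1.5)/4)))
c=cv2.resize(img[180:375,110:330],None,fx=3,fy=3,interpolation=cv2.INTER_CUBIC)
cv2.imwrite("pics/crop1.png",cv2.convertScaleAbs(c,alpha=1.6))
E
```

```text
camera pos [0.3780571  0.03110763 0.96153491]
sq [[0.549 0.193]]
disc [[0.452 0.09 ]]
long [[0.522 0.365]]
bar [[0.401 0.227]]
knob [[0.661 0.077]]
oS [[ 0.481 -0.132]]
oD [[ 0.628 -0.178]]
oL [[ 0.517 -0.332]]
glue [[0.748 0.268]]
spool [[ 0.379 -0.236]]
or [[0.557 0.032]]
ye [[0.666 0.184]]
sq (array([548.3, 195.2]), array([548.2, 195.3]), (56.7, 54.9), 37.4)
disc (array([451.4,  90.6]), array([451.3,  90.7]), (55.2, 52.9), 80.7)
long (array([523. , 365.1]), array([522.9, 365.2]), (107.0, 52.1), -27.5)
oS (array([576.9, -50.7]), array([577.7, -43.8]), (1377.3, 566.6), 89.5)
oD (array([576.9, -50.7]), array([577.7, -43.8]), (1377.3, 566.6), 89.5)
oL (array([576.9, -50.7]), array([577.7, -43.8]), (1377.3, 566.6), 89.5)
```

View pics/crop1.png

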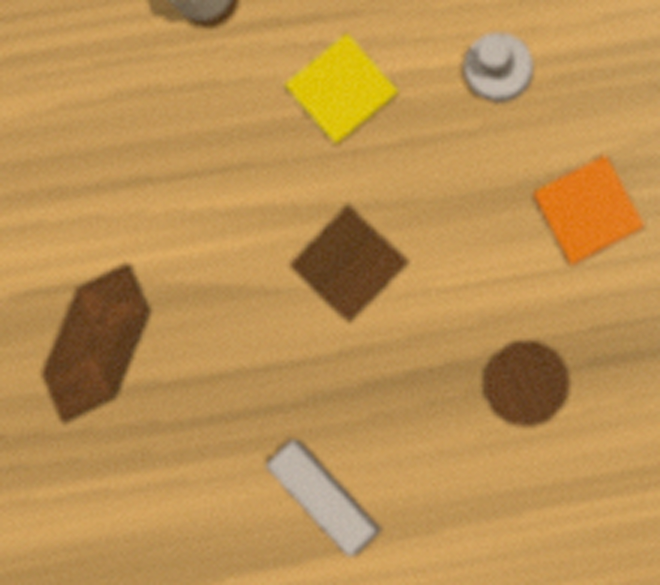

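The crop shows the brown square at crop (350,263), clearly apart from yellow (342,90) and orange (588,210). It also shows the long template at (97,343), the disc (526,383), the bar (323,497) and the knob (497,66).

```bash
cat >> h.py <<'E'
def go(x,y,z,yaw):
    """shift (cm, tool axes) and turn (deg) from the measured pose to a tool-down pose with tool x at yaw (mod 180)"""
    s=telemetry.get_state(); r=R.from_quat(s["tcp_rot"]); q1=np.degrees(np.arctan2(y,x))
    yaw=min((yaw,yaw+180,yaw-180,yaw+360,yaw-360),key=lambda a:abs(q1+90-a))
    t=R.from_euler('ZX',[yaw,180],degrees=True)
    print("shift",(r.inv().apply(np.array([x,y,z])-s["eef_pos"])*100).round(2),"turn",(r.inv()*t).as_rotvec(degrees=True).round(1),"q6",round(q1+90-yaw),"| t",round(s["time"],1))
def outlines(img,K,M,z=.01,seeds=None,f=4):
    g=cv2.cvtColor(cv2.resize(img,None,fx=f,fy=f,interpolation=cv2.INTER_CUBIC),cv2.COLOR_BGR2GRAY)
    m=cv2.adaptiveThreshold(g,1,cv2.ADAPTIVE_THRESH_MEAN_C,cv2.THRESH_BINARY_INV,10*f+1,6)
    l=cv2.connectedComponents(1-m,connectivity=4)[1]; out={}
    for k,(u,v) in seeds.items():
        c=max(cv2.findContours(np.uint8(l==l[int(v*f),int(u*f)]),0,1)[0],key=cv2.contourArea).reshape(-1,2)
        out[k]=pose(p2w(K,M,z,(c-(f-1)/2)/f))
    return out
E
python3 - <<'E'
from h import *
img,K,M=cam("top")
for k,v in outlines(img,K,M,seeds={'oS':(394,274),'oD':(402,200),'oL':(488,240)}).items(): print(k,v)
print(vision.read_camera("wrist")["T_tool_cam"].round(3),vision.read_camera("wrist")["K"].round(0))
go(.523,.365,.2,-27.5)
E
```

```text
oS (array([ 480.9, -131.2]), array([ 480.9, -131.2]), (57.6, 57.5), 6.4)
oD (array([ 628.5, -176.9]), array([ 628.6, -177. ]), (55.5, 55.3), 80.7)
oL (array([ 519.6, -331.4]), array([ 519.6, -331.6]), (108.6, 51.1), -3.8)
[[ 0.001 -0.958 -0.287  0.072]
 [ 1.     0.001  0.001  0.   ]
 [-0.    -0.287  0.958 -0.141]
 [ 0.     0.     0.     1.   ]] [[332.   0. 318.]
 [  0. 332. 240.]
 [  0.   0.   1.]]
shift [-35.95 -14.79   3.09] turn [-0.1 -0.   6.7] q6 -28 | t 0.3
```

>>> arm_command:
  series: [-3.6, -1.5, 0.3, 0, 0, 0.7, 0.2, -7.2, -3, 0.6, 0, 0, 1.4, 0.2, -10.8, -4.5, 0.9, 0, 0, 2.1, 0.2, -14.4, -6, 1.2, 0, 0, 2.8, 0.2, -18, -7.5, 1.5, 0, 0, 3.5, 0.2, -21.6, -9, 1.8, 0, 0, 4.2, 0.2, -25.2, -10.4, 2.1, 0, 0, 4.9, 0.2, -28.8, -11.9, 2.4, 0, 0, 5.6, 0.2, -32.4, -13.4, 2.7, 0, 0, 6.3, 0.2, -36, -14.8, 3.1, 0, 0, 6.7, 0.2]

```text
time: 1.13
eef_pos: [0.5248, 0.3634, 0.2006]
tcp_rot: [0.238, 0.971, 0.0, 0.0]
contact_force: [0.4, -0.1, -0.4]
opening: 0.798
finger_force: 0.0
```

```bash
python3 - <<'E'
from h import *
s=telemetry.get_state();print(s["eef_pos"],s["opening"])
img,K,M=cam("wrist")
c=w2p(K,M,(.523,.365,.008));print(c, w2p(K,M,s["eef_pos"]))
cv2.imwrite("pics/w1.png",cv2.convertScaleAbs(img,alpha=1.6))
E
```

```text
[0.524799   0.36342755 0.2005645 ] 0.7979739707788078
[318.2894465 211.6298823] [317.66593877 301.27894623]
```

View pics/w1.png

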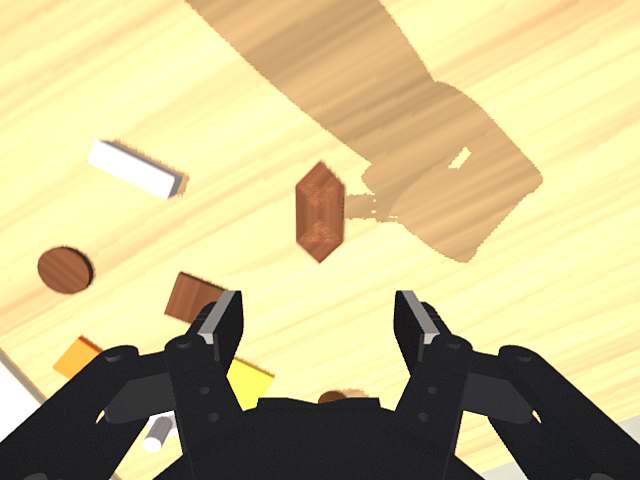

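The wrist picture shows the long template at (320,212), with its points at (320,162) and (320,262). It lies between the fingers and is aligned with the tool.

```bash
cat >> h.py <<'E'
def plate(img,K,M,z,uv,f=4,ratio=1.35):
    g=cv2.cvtColor(cv2.resize(img,None,fx=f,fy=f,interpolation=cv2.INTER_CUBIC),cv2.COLOR_BGR2GRAY); g=cv2.GaussianBlur(g,(0,0),f/2)
    u,v=int(uv[0]*f),int(uv[1]*f); t=np.median(g[v-3*f:v+3*f,u-3*f:u+3*f])*ratio
    l=cv2.connectedComponents(np.uint8(g<t))[1]
    c=max(cv2.findContours(np.uint8(l==l[v,u]),0,1)[0],key=cv2.contourArea).reshape(-1,2)
    return pose(p2w(K,M,z,(c-(f-1)/2)/f))
E
python3 - <<'E'
from h import *
img,K,M=cam("wrist")
for r in(1.3,1.6,1.9): print(plate(img,K,M,.008,(320,212),ratio=r))
print(img[212,320],img[212,360],img[212,280])
E
```

```text
(array([524.4, 366.3]), array([524.5, 366.5]), (107.8, 50.1), -27.9)
(array([491. , 453.8]), array([486.3, 465.8]), (254.4, 250.1), -9.6)
(array([498.3, 454.3]), array([479.7, 418.2]), (359.3, 212.9), 21.3)
[ 41  66 106] [ 74 107 133] [119 165 197]
```

```bash
python3 - <<'E'
from h import *
go(.524,.366,.012,-27.8)
E
```

```text
shift [ 0.54  0.34 18.75] turn [-0.1  0.1 -0. ] q6 -27 | t 1.2
```

>>> arm_command:
  series: [0.2, 0.2, 4, 0, 0, 0, 0.3, 0.5, 0.3, 8, 0, 0, 0, 0.3, 0.5, 0.3, 12, 0, 0, 0, 0.3, 0.5, 0.3, 15.5, 0, 0, 0, 0.3, 0.5, 0.3, 17.5, 0, 0, 0, 0.3, 0.5, 0.3, 18.7, 0, 0, 0, 0.3, 0.5, 0.3, 18.9, 0, 0, 0, 0.3, 0.5, 0.3, 19.1, 0, 0, 0, 0.3, 0.5, 0.3, 19.3, 0, 0, 0, 0.3, 0.5, 0.3, 19.4, 0, 0, 0, 0.3]

```text
time: 2.07
eef_pos: [0.522, 0.3708, 0.0085]
tcp_rot: [0.237, 0.971, 0.001, 0.002]
contact_force: [0.3, -0.1, 0.2]
opening: 0.7
finger_force: 0.0
```

```bash
python3 - <<'E'
from h import *
for i in range(3):
    s=telemetry.get_state();print(s["time"],s["eef_pos"].round(4),s["dq"].round(3))
    vision.read_camera("wrist")
go(.524,.366,.004,-27.8)
E
```

```text
2.0667 [0.522  0.3708 0.0085] [-0.002  0.017  0.007 -0.002 -0.015  0.   ]
2.1167 [0.5217 0.3706 0.0082] [-0.002 -0.     0.01   0.001  0.006  0.001]
2.1667 [0.5215 0.3705 0.008 ] [-0.001  0.001  0.004 -0.001  0.    -0.   ]
shift [-0.43 -0.27  0.38] turn [0.1 0.1 0.3] q6 -27 | t 2.2
```

>>> arm_command:
  series: [-0.2, -0.1, 0.1, 0, 0, 0, 0.3, -0.4, -0.3, 0.2, 0, 0, 0.3, 0.3, -0.4, -0.3, 0.3, 0, 0, 0.3, 0.3, -0.4, -0.3, 0.4, 0, 0, 0.3, 0.3, -0.4, -0.3, 0.5, 0, 0, 0.3, 0.3, -0.4, -0.3, 0.6, 0, 0, 0.3, 0.3, -0.4, -0.3, 0.6, 0, 0, 0.3, 0.3]

```text
time: 2.8
eef_pos: [0.5224, 0.3653, -0.0001]
tcp_rot: [0.24, 0.971, -0.0, -0.0]
contact_force: [-0.0, 0.6, 0.1]
opening: 0.702
finger_force: 0.0
```

>>> arm_command:
  series: [-0.1, 0.1, 0.1, 0, 0, 0, 0.3, -0.1, 0.1, 0.2, 0, 0, 0, 0.3, -0.1, 0.1, 0.3, 0, 0, 0, 0.3, -0.1, 0.1, 0.4, 0, 0, 0, 0.3, -0.1, 0.1, 0.4, 0, 0, 0, 0.3]

```text
time: 3.22
eef_pos: [0.5239, 0.3657, -0.004]
tcp_rot: [0.24, 0.971, -0.0, -0.0]
contact_force: [-0.8, -0.5, -0.7]
opening: 0.708
finger_force: 0.0
```

>>> arm_command:
  series: [0, 0, 0, 0, 0, 0, 0.5, 0, 0, 0, 0, 0, 0, 0.5, 0, 0, 0, 0, 0, 0, 0.5, 0, 0, 0, 0, 0, 0, 0.5, 0, 0, 0, 0, 0, 0, 0.5]
  force: 40

```text
time: 3.63
eef_pos: [0.5249, 0.3663, -0.0026]
tcp_rot: [0.24, 0.971, 0.001, 0.001]
contact_force: [0.5, 0.3, 5.7]
opening: 0.571
finger_force: 45.1
```

>>> arm_command:
  series: [0, 0, -2, 0, 0, 0, 0.5, 0, 0, -5, 0, 0, 0, 0.5, -0.8, -1.5, -8, 0, 0, -1, 0.5, -2.3, -4.4, -10, 0, 0, -2, 0.5, -4.1, -8, -10.5, 0, 0, -3, 0.5, -5.9, -11.5, -10.5, 0, 0, -4, 0.5, -7.8, -15.1, -10.5, 0, 0, -6, 0.5, -9.7, -18.6, -10.5, 0, 0, -8, 0.5, -11.4, -22.1, -10.5, 0, 0, -10, 0.5, -13.2, -25.5, -10.5, 0, 0, -12, 0.5]

```text
time: 4.47
eef_pos: [0.5204, 0.0769, 0.1002]
tcp_rot: [0.136, 0.991, -0.0, -0.001]
contact_force: [0.4, 0.1, -1.8]
opening: 0.566
finger_force: 41.9
```

```bash
python3 - <<'E'
from h import *
go(.5196,-.3315,.1,176.2)
E
```

```text
shift [-1.096e+01 -3.935e+01  2.000e-02] turn [ -0.2   0.  168.1] q6 61 | t 4.5
```

>>> arm_command:
  series: [-1.0, -3.7, 0, 0, 0, -1.2, 0.5, -2, -7.4, 0, 0, 0, -2.4, 0.5, -3.1, -11.1, 0, 0, 0, -3.6, 0.5, -4.1, -14.8, 0, 0, 0, -4.8, 0.5, -5.2, -18.5, 0, 0, 0, -6, 0.5, -6.2, -22.2, 0, 0, 0, -7.2, 0.5, -7.2, -25.9, 0, 0, 0, -8.4, 0.5, -8.3, -29.6, 0, 0, 0, -9.6, 0.5, -9.3, -33.3, 0, 0, 0, -10.8, 0.5, -10, -36, 0, 0, 0, -11.9, 0.5]

```text
time: 5.3
eef_pos: [0.5192, -0.2976, 0.1003]
tcp_rot: [0.034, 0.999, 0.0, -0.001]
contact_force: [0.1, -0.6, -0.8]
opening: 0.572
finger_force: 41.9
```

>>> arm_command:
  series: [-0.6, -2, 0, 0, 0, 0, 0.5, -0.9, -3, 0, 0, 0, 0, 0.5, -0.9, -3.2, 0, 0, 0, 0, 0.5, -0.9, -3.2, 0, 0, 0, 0, 0.5, -0.9, -3.2, 0, 0, 0, 0, 0.5]

```text
time: 5.72
eef_pos: [0.5266, -0.3258, 0.1005]
tcp_rot: [0.033, 0.999, 0.001, -0.001]
contact_force: [0.3, 0.3, -0.8]
opening: 0.571
finger_force: 41.9
```

```bash
cat >> h.py <<'E'
_go=go
def go(x,y,z,yaw):
    """turn choice: nearest to the present yaw unless q6 is out of range"""
    s=telemetry.get_state(); r=R.from_quat(s["tcp_rot"]); now=np.degrees(np.arctan2(*r.as_matrix()[[1,0],0])); q1=np.degrees(np.arctan2(y,x))
    c=[yaw+180*k for k in range(-3,4) if abs(q1+90-yaw-180*k)<155]
    def w(a): return (a+180)%360-180
    for yaw in sorted(c,key=lambda a:abs(w(a-now)))[:2]:
        t=R.from_euler('ZX',[yaw,180],degrees=True)
        print("shift",(r.inv().apply(np.array([x,y,z])-s["eef_pos"])*100).round(2),"turn",round(-w(yaw-now),1),"tilt",(r.inv()*t).as_rotvec(degrees=True).round(1)[:2],"q6",round(q1+90-yaw),"| t",round(s["time"],1), "pos",s["eef_pos"].round(4))
E
python3 - <<'E'
from h import *
s=telemetry.get_state();print(s["dq"].round(3))
go(.5196,-.3315,.03,-3.8)
img,K,M=cam("wrist")
cv2.imwrite("pics/w2.png",cv2.convertScaleAbs(img,alpha=1.6))
print(w2p(K,M,(.5196,-.3315,.01)))
E
```

```text
[ 0.011 -0.01   0.005 -0.001 -0.003 -0.   ]
shift [ 0.65 -0.62  7.05] turn -0.0 tilt [ 0.1 -0.1] q6 -119 | t 5.7 pos [ 0.5266 -0.3258  0.1005]
shift [ 0.65 -0.62  7.05] turn 180.0 tilt [-0.1 -0.1] q6 61 | t 5.7 pos [ 0.5266 -0.3258  0.1005]
[309.53909451 235.06039427]
```

View pics/w2.png

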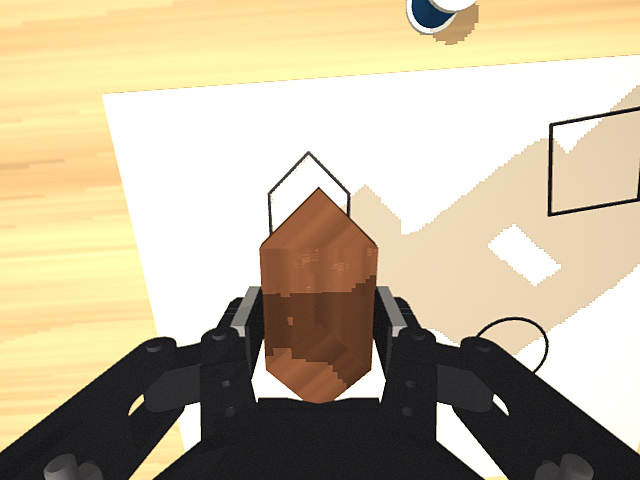

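The wrist picture shows the held long template with its points at (318,188) and (318,403) and sides at columns 260 and 378. The outline below has its apex at (309,152) and its sides at columns 269 and 349. They are parallel.

```bash
python3 - <<'E'
from h import *
img,K,M=cam("wrist"); s=telemetry.get_state(); r=R.from_quat(s["tcp_rot"])
def tool(z,px): return [(r.inv().apply(np.r_[w,z]-s["eef_pos"])*1000).round(1) for w in p2w(K,M,z,px)]
# plate top height: tips at tcp+.0025
for z in(.110,.112): print(z,tool(z,[(318.5,187),(318.5,403),(260,247),(378,247)]))
print(tool(.01,[(308.5,152),(269,194),(349,193)]))
print([ (w*1000).round(1) for w in p2w(K,M,.01,[(308.5,152),(269,194),(349,193)])])
go(.5196,-.3315,.0075,-3.8)
E
```

```text
0.11 [array([54.8,  0.1, -9. ]), array([-49.6,   0.2,  -9.1]), array([ 29.9, -24.3,  -9. ]), array([29.9, 24.9, -9. ])]
0.112 [array([ 55. ,   0.1, -11. ]), array([-47.8,   0.2, -11.1]), array([ 30.5, -23.9, -11. ]), array([ 30.5,  24.5, -11. ])]
[array([64.9, -6.5, 91. ]), array([ 36.4, -34.3,  90.9]), array([37.2, 21.6, 91. ])]
[array([ 461.7, -327.8]), array([ 488.2, -357.5]), array([ 491.2, -301.6])]
shift [ 0.68 -0.63  9.34] turn 0.0 tilt [ 0.1 -0.1] q6 -119 | t 5.8 pos [ 0.5269 -0.3257  0.1009]
shift [ 0.68 -0.63  9.34] turn -180.0 tilt [0.1 0.1] q6 61 | t 5.8 pos [ 0.5269 -0.3257  0.1009]
```

>>> arm_command:
  series: [0.3, -0.3, 2, 0, 0, 0, 0.5, 0.6, -0.65, 4.5, 0, 0, 0, 0.5, 0.6, -0.65, 6.5, 0, 0, 0, 0.5, 0.6, -0.65, 7.5, 0, 0, 0, 0.5, 0.6, -0.65, 8, 0, 0, 0, 0.5, 0.6, -0.65, 8, 0, 0, 0, 0.5, 0.6, -0.65, 8, 0, 0, 0, 0.5]

```text
time: 6.4
eef_pos: [0.5213, -0.3336, 0.0222]
tcp_rot: [0.034, 0.999, -0.0, 0.0]
contact_force: [0.3, -0.3, 0.2]
opening: 0.571
finger_force: 41.9
```

```bash
python3 - <<'E'
from h import *
img,K,M=cam("wrist"); 
go(.5196,-.3315,.0075,-3.8)
c=cv2.resize(img[120:320,200:440],None,fx=3,fy=3,interpolation=cv2.INTER_CUBIC)
cv2.imwrite("pics/w3.png",cv2.convertScaleAbs(c,alpha=1.6))
E
```

```text
shift [0.22 0.24 1.53] turn -0.1 tilt [-0.1  0.1] q6 -119 | t 6.5 pos [ 0.5216 -0.334   0.0228]
shift [0.22 0.24 1.53] turn 179.9 tilt [0.2 0.1] q6 61 | t 6.5 pos [ 0.5216 -0.334   0.0228]
```

View pics/w3.png

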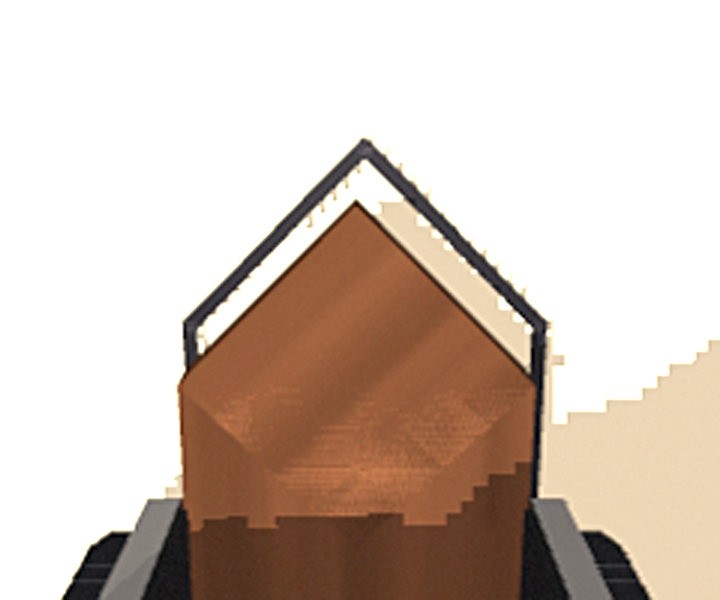

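The crop shows the plate apex at (357,203) and its shoulders at (181,383) and (535,380). The line apex is at (366,148), with shoulders at (187,322) and (545,325), so the plate sits slightly left of its outline.

```bash
cat >> h.py <<'E'
def tool(K,M,z,px):
    s=telemetry.get_state(); r=R.from_quat(s["tcp_rot"])
    return np.array([r.inv().apply(np.r_[w,z]-s["eef_pos"])*1000 for w in p2w(K,M,z,px)]).round(1)
E
python3 - <<'E'
from h import *
img,K,M=cam("wrist"); z=telemetry.get_state()["eef_pos"][2]
f=lambda L:[(200+u/3-.33,120+v/3-.33) for u,v in L]
print(tool(K,M,z+.0105,f([(357,203),(181,383),(535,380)])))
print(tool(K,M,.01,f([(366,148),(187,322),(545,325)])))
E
```

```text
[[ 54.8   0.3 -10.6]
 [ 30.1 -23.8 -10.5]
 [ 30.6  24.7 -10.6]]
[[ 59.9   1.7  12.9]
 [ 32.7 -26.7  13. ]
 [ 32.3  30.3  12.9]]
```

>>> arm_command:
  series: [0.1, 0.15, 0.4, 0, 0, 0.4, 0.5, 0.12, 0.15, 0.8, 0, 0, 0.4, 0.5, 0.12, 0.15, 1.1, 0, 0, 0.4, 0.5, 0.12, 0.15, 1.3, 0, 0, 0.4, 0.5, 0.12, 0.15, 1.4, 0, 0, 0.4, 0.5, 0.12, 0.15, 1.45, 0, 0, 0.4, 0.5, 0.12, 0.15, 1.5, 0, 0, 0.4, 0.5, 0.12, 0.15, 1.5, 0, 0, 0.4, 0.5]

```text
time: 7.17
eef_pos: [0.5193, -0.3318, 0.0074]
tcp_rot: [0.037, 0.999, 0.0, -0.001]
contact_force: [-4.3, 3.0, 5.7]
opening: 0.573
finger_force: 46.0
```

```bash
python3 - <<'E'
from h import *
img,K,M=cam("wrist"); print(telemetry.get_state()["eef_pos"])
c=cv2.resize(img[120:320,200:440],None,fx=3,fy=3,interpolation=cv2.INTER_CUBIC)
cv2.imwrite("pics/w4.png",cv2.convertScaleAbs(c,alpha=1.6))
E
```

```text
[ 0.51930065 -0.33185071  0.00741318]
```

View pics/w4.png

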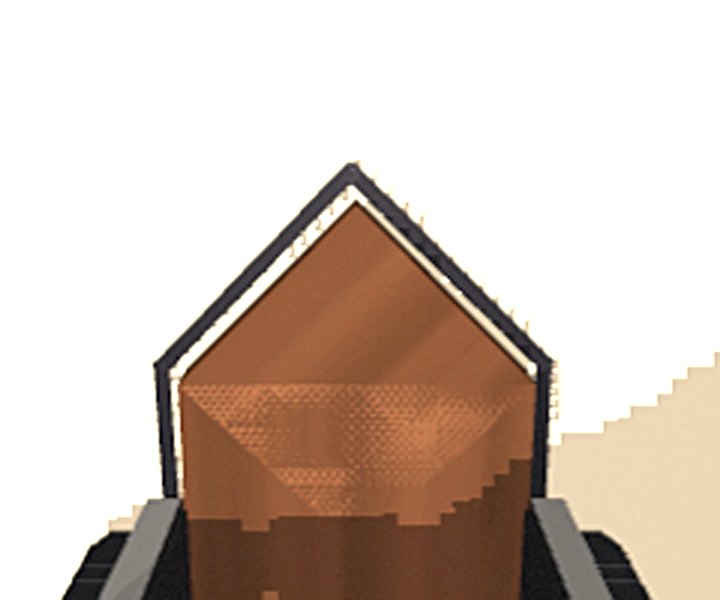

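The plate lies inside its line with even gaps all round: line shoulders at (160,363) and (549,363), plate shoulders at (181,383) and (535,380). That is within about 0.5 mm, so I release it and go for the disc.

>>> arm_command:
  series: [0, 0, 0, 0, 0, 0, 0.25, 0, 0, 0, 0, 0, 0, 0.25, 0, 0, 0, 0, 0, 0, 0.25, 0, 0, -1, 0, 0, 0, 0.25, 0, 0, -4, 0, 0, 0, 0.25, 0, 0, -8, 0, 0, 0, 0.25, 0, 0, -12, 0, 0, 0, 0.25, 0, 0, -13, 0, 0, 0, 0.25]

```text
time: 7.88
eef_pos: [0.5228, -0.3348, 0.1451]
tcp_rot: [0.037, 0.999, -0.004, 0.005]
contact_force: [1.8, -1.1, 0.8]
opening: 0.75
finger_force: 0.0
```

```bash
python3 - <<'E'
from h import *
img,K,M=cam("wrist")
p=w2p(K,M,(.5196,-.3315,.018)); print(p,plate(img,K,M,.018,p))
go(.4514,.0906,.14,176)
E
```

```text
[322.99631183 225.07311841] (array([ 518.4, -331.9]), array([ 518.3, -331.9]), (116.0, 56.2), -3.3)
shift [1.031e+01 4.190e+01 3.000e-02] turn -0.3 tilt [-0.5  0.6] q6 -75 | t 7.9 pos [ 0.5229 -0.3349  0.1449]
shift [1.031e+01 4.190e+01 3.000e-02] turn 179.7 tilt [1.  0.8] q6 105 | t 7.9 pos [ 0.5229 -0.3349  0.1449]
```

>>> arm_command:
  series: [1, 4, 0, 0, 0, 0, 0.2, 2, 8, 0, 0, 0, 0, 0.2, 3, 12, 0, 0, 0, 0, 0.2, 4, 16, 0, 0, 0, 0, 0.2, 4.9, 20, 0, 0, 0, 0, 0.2, 5.9, 24, 0, 0, 0, 0, 0.2, 6.9, 28, 0, 0, 0, 0, 0.2, 7.9, 32, 0, 0, 0, 0, 0.2, 8.9, 36, 0, 0, 0, 0, 0.2, 9.6, 39, 0, 0, 0, 0, 0.2]

```text
time: 8.77
eef_pos: [0.4509, 0.0667, 0.1352]
tcp_rot: [0.037, 0.999, 0.0, -0.001]
contact_force: [0.7, 0.4, -1.0]
opening: 0.799
finger_force: 0.0
```

>>> arm_command:
  series: [0.6, 2, 0, 0, 0, 0, 0.2, 0.8, 2.9, 0, 0, 0, 0, 0.2, 0.8, 2.9, 0, 0, 0, 0, 0.2, 0.8, 2.9, 0, 0, 0, 0, 0.2, 0.8, 2.9, 0, 0, 0, 0, 0.2]

```text
time: 9.18
eef_pos: [0.4474, 0.0926, 0.1361]
tcp_rot: [0.038, 0.999, -0.0, -0.0]
contact_force: [0.3, 0.3, 0.4]
opening: 0.799
finger_force: 0.0
```

```bash
python3 - <<'E'
from h import *
img,K,M=cam("wrist")
p=w2p(K,M,(.4514,.0906,.008)); print(p,plate(img,K,M,.008,p))
go(.4514,.0906,.002,176)
E
```

```text
[316.1984537  235.08727505] (array([451.4,  90.1]), array([451.2,  90. ]), (55.7, 55.3), -4.3)
shift [-0.41 -0.15 13.42] turn -0.4 tilt [-0. -0.] q6 -75 | t 9.2 pos [0.4475 0.0925 0.1362]
shift [-0.41 -0.15 13.42] turn 179.6 tilt [-0.  0.] q6 105 | t 9.2 pos [0.4475 0.0925 0.1362]
```

>>> arm_command:
  series: [-0.4, -0.2, 4, 0, 0, 0, 0.2, -0.4, -0.2, 8, 0, 0, 0, 0.2, -0.4, -0.2, 11, 0, 0, 0, 0.2, -0.4, -0.2, 12.5, 0, 0, 0, 0.2, -0.4, -0.2, 13.3, 0, 0, 0, 0.2, -0.4, -0.2, 13.8, 0, 0, 0, 0.2, -0.4, -0.2, 13.8, 0, 0, 0, 0.2, -0.4, -0.2, 13.8, 0, 0, 0, 0.2]

```text
time: 9.9
eef_pos: [0.4522, 0.0909, -0.0007]
tcp_rot: [0.038, 0.999, 0.0, 0.001]
contact_force: [0.2, -0.2, 0.2]
opening: 0.799
finger_force: 0.0
```

```bash
python3 - <<'E'
from h import *
go(.4514,.0904,-.003,176)
E
```

```text
shift [ 0.07 -0.06  0.23] turn -0.3 tilt [0.  0.1] q6 -75 | t 9.9 pos [ 0.4522  0.0909 -0.0007]
shift [ 0.07 -0.06  0.23] turn 179.7 tilt [ 0.2 -0. ] q6 105 | t 9.9 pos [ 0.4522  0.0909 -0.0007]
```

>>> arm_command:
  series: [0.1, 0, 0.2, 0, 0, 0, 0.2, 0.1, 0, 0.2, 0, 0, 0, 0.4, 0.1, 0, 0.2, 0, 0, 0, 0.45, 0.1, 0, 0.2, 0, 0, 0, 0.45, 0.1, 0, 0.2, 0, 0, 0, 0.45, 0.1, 0, 0.2, 0, 0, 0, 0.45]
  force: 40

```text
time: 10.4
eef_pos: [0.451, 0.0914, -0.0022]
tcp_rot: [0.037, 0.999, -0.0, 0.001]
contact_force: [-1.7, -0.6, 5.1]
opening: 0.632
finger_force: 41.2
```

```bash
python3 - <<'E'
from h import *
go(.6285,-.1769,.1,176)
E
```

```text
shift [-19.72 -25.43 -10.17] turn -0.3 tilt [-0.   0.1] q6 -102 | t 10.4 pos [ 0.451   0.0914 -0.0022]
shift [-19.72 -25.43 -10.17] turn 179.7 tilt [0.2 0. ] q6 78 | t 10.4 pos [ 0.451   0.0914 -0.0022]
```

>>> arm_command:
  series: [0, 0, -3, 0, 0, 0, 0.5, 0, 0, -6.5, 0, 0, 0, 0.5, -1.5, -2, -9, 0, 0, 0, 0.5, -3.8, -5, -10, 0, 0, 0, 0.5, -6.2, -8, -10.2, 0, 0, 0, 0.5, -8.6, -11.1, -10.2, 0, 0, 0, 0.5, -11, -14.2, -10.2, 0, 0, 0, 0.5, -13.4, -17.3, -10.2, 0, 0, 0, 0.5, -15.8, -20.4, -10.2, 0, 0, 0, 0.5, -18, -23.2, -10.2, 0, 0, 0, 0.5]

```text
time: 11.23
eef_pos: [0.6132, -0.1555, 0.0988]
tcp_rot: [0.038, 0.999, -0.0, 0.001]
contact_force: [0.9, 0.4, -0.2]
opening: 0.631
finger_force: 42.5
```

>>> arm_command:
  series: [-1.3, -1.6, 1, 0, 0, 0, 0.5, -1.7, -2.2, 3, 0, 0, 0, 0.5, -1.7, -2.2, 5, 0, 0, 0, 0.5, -1.7, -2.2, 6, 0, 0, 0, 0.5, -1.7, -2.2, 6, 0, 0, 0, 0.5, -1.7, -2.2, 6, 0, 0, 0, 0.5]

```text
time: 11.73
eef_pos: [0.6269, -0.176, 0.0379]
tcp_rot: [0.037, 0.999, 0.0, -0.001]
contact_force: [-0.0, 0.6, -0.7]
opening: 0.628
finger_force: 42.5
```

```bash
python3 - <<'E'
from h import *
img,K,M=cam("wrist"); z=telemetry.get_state()["eef_pos"][2]
go(.6285,-.1769,.008,176)
c=cv2.resize(img[120:320,200:440],None,fx=3,fy=3,interpolation=cv2.INTER_CUBIC)
cv2.imwrite("pics/w5.png",cv2.convertScaleAbs(c,alpha=1.6))
E
```

```text
shift [-0.08 -0.06  3.12] turn -0.2 tilt [-0.   0.1] q6 -102 | t 11.8 pos [ 0.6277 -0.1763  0.0392]
shift [-0.08 -0.06  3.12] turn 179.8 tilt [0.1 0. ] q6 78 | t 11.8 pos [ 0.6277 -0.1763  0.0392]
```

View pics/w5.png

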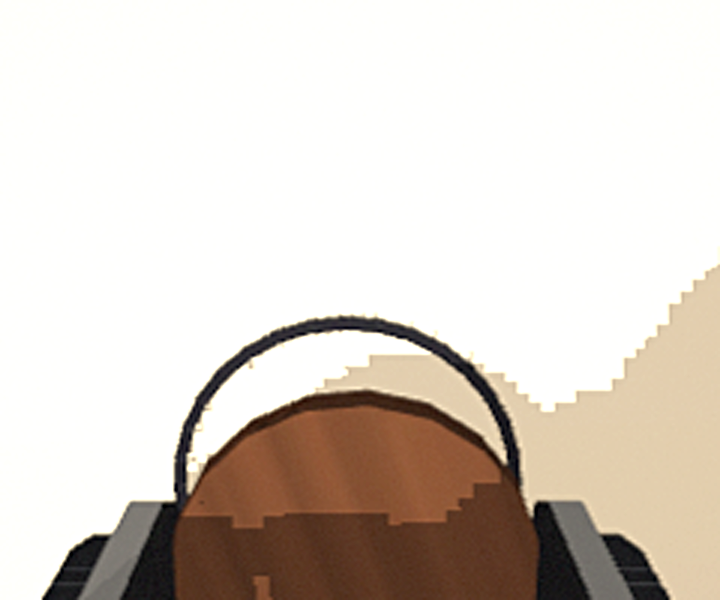

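The crop shows the held disc with its upper front edge at (358,405) and sides at columns 175 and 538. The circle below has its front at (347,323) and sides at columns 182 and 515.

```bash
python3 - <<'E'
from h import *
img,K,M=cam("wrist"); z=telemetry.get_state()["eef_pos"][2]
f=lambda L:[(200+u/3-.33,120+v/3-.33) for u,v in L]
print(tool(K,M,z+.011,f([(358,405),(175,560),(538,560)])),tool(K,M,z+.003,f([(358,391)])))
print(tool(K,M,.01,f([(347,323),(182,475),(515,475)])))
E
```

```text
[[ 27.7   0.5 -11.1]
 [  4.1 -25.8 -11. ]
 [  4.1  26.4 -11. ]] [[27.1  0.5 -3.1]]
[[ 28.8  -1.3  29.8]
 [ -0.2 -31.8  29.9]
 [ -0.2  29.6  29.9]]
```

>>> arm_command:
  series: [-0.1, -0.1, 1, 0, 0, 0, 0.5, -0.1, -0.1, 2, 0, 0, 0, 0.5, -0.1, -0.1, 2.5, 0, 0, 0, 0.5, -0.1, -0.1, 2.7, 0, 0, 0, 0.5, -0.1, -0.1, 2.7, 0, 0, 0, 0.5, -0.1, -0.1, 2.7, 0, 0, 0, 0.5, -0.1, -0.1, 2.7, 0, 0, 0, 0.5]

```text
time: 12.42
eef_pos: [0.6286, -0.1778, 0.0116]
tcp_rot: [0.037, 0.999, -0.0, 0.0]
contact_force: [0.4, 0.8, -0.6]
opening: 0.632
finger_force: 42.5
```

```bash
python3 - <<'E'
from h import *
img,K,M=cam("wrist"); z=telemetry.get_state()["eef_pos"][2]
go(.6285,-.1769,.008,176)
c=cv2.resize(img[200:320,230:410],None,fx=4,fy=4,interpolation=cv2.INTER_CUBIC)
cv2.imwrite("pics/w6.png",cv2.convertScaleAbs(c,alpha=1.6))
E
```

```text
shift [0.03 0.09 0.38] turn -0.3 tilt [-0.  0.] q6 -102 | t 12.5 pos [ 0.6287 -0.1778  0.0118]
shift [0.03 0.09 0.38] turn 179.7 tilt [0.1 0. ] q6 78 | t 12.5 pos [ 0.6287 -0.1778  0.0118]
```

View pics/w6.png

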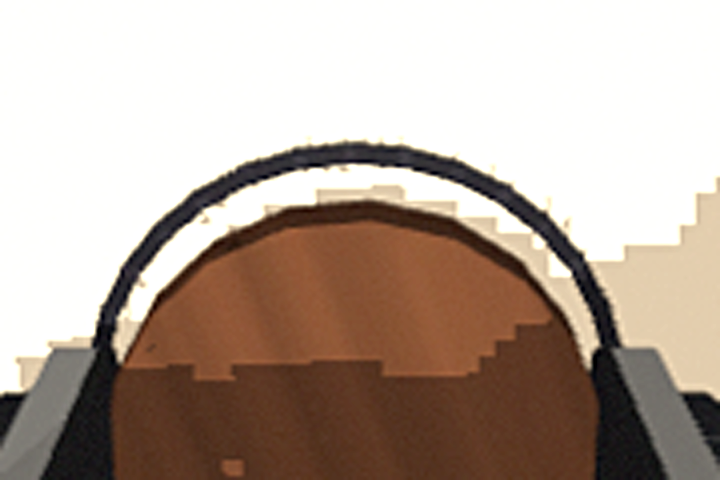

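The crop shows the disc's lower front edge at (365,203) and upper edge at (365,220). The line's front is at (357,155), with its sides at (107,330) and (607,330).

```bash
python3 - <<'E'
from h import *
img,K,M=cam("wrist"); z=telemetry.get_state()["eef_pos"][2]
f=lambda L:[(230+u/4-.37,200+v/4-.37) for u,v in L]
print(tool(K,M,z+.011,f([(362,220),(112,430),(598,430)])),tool(K,M,z+.003,f([(362,202)])))
print(tool(K,M,.01,f([(356,155),(105,330),(608,330)])))
go(.6285,-.1769,.008,176)
E
```

```text
[[ 27.    0.8 -11. ]
 [  2.8 -26.3 -11. ]
 [  2.9  26.5 -11. ]] [[26.3  0.8 -3. ]]
[[ 30.2   0.2   1.8]
 [  8.9 -29.1   1.8]
 [  9.   29.6   1.8]]
shift [0.03 0.1  0.38] turn -0.3 tilt [-0.  0.] q6 -102 | t 12.5 pos [ 0.6287 -0.1779  0.0118]
shift [0.03 0.1  0.38] turn 179.7 tilt [0.1 0. ] q6 78 | t 12.5 pos [ 0.6287 -0.1779  0.0118]
```

>>> arm_command:
  series: [0.03, 0.03, 0.2, 0, 0, 0, 0.5, 0.03, 0.03, 0.38, 0, 0, 0, 0.5, 0.03, 0.03, 0.4, 0, 0, 0, 0.5, 0.03, 0.03, 0.4, 0, 0, 0, 0.5, 0.03, 0.03, 0.4, 0, 0, 0, 0.2, 0.03, 0.03, 0.4, 0, 0, 0, 0.2, 0.03, 0.03, 0.4, 0, 0, 0, 0.2]

```text
time: 13.1
eef_pos: [0.6279, -0.1773, 0.007]
tcp_rot: [0.037, 0.999, 0.0, -0.0]
contact_force: [0.3, -0.1, -1.2]
opening: 0.798
finger_force: 0.0
```

>>> arm_command:
  series: [0, 0, -0.5, 0, 0, 0, 0.2, 0, 0, -3, 0, 0, 0, 0.2, 0, 0, -7, 0, 0, 0, 0.2, 0, 0, -10, 0, 0, 0, 0.2, 0, 0, -12, 0, 0, 0, 0.2, 0, 0, -13, 0, 0, 0, 0.2, 0, 0, -13, 0, 0, 0, 0.2, 0, 0, -13, 0, 0, 0, 0.2]

```text
time: 13.77
eef_pos: [0.6278, -0.1772, 0.1369]
tcp_rot: [0.037, 0.999, 0.0, -0.0]
contact_force: [0.2, 0.7, -0.8]
opening: 0.801
finger_force: 0.0
```

```bash
python3 - <<'E'
from h import *
img,K,M=cam("wrist")
p=w2p(K,M,(.6285,-.1769,.018)); print(p)
cv2.imwrite("pics/w7raw.png",img)
g=cv2.cvtColor(img,cv2.COLOR_BGR2GRAY)
print(g[int(p[1]),int(p[0])-45:int(p[0])+46])
print(g[int(p[1])-45:int(p[1])+46,int(p[0])])
go(.5483,.1952,.14,37.4); go(.5483,.1952,.14,-52.6)
E
```

```text
[318.61243299 234.03312177]
[179 179 178 178 179 185 170  89  15  46 141 163  40  53  57  58  58  57
  58  58  56  59  56  53  51  51  54  55  54  55  56  57  57  59  62  59
  60  59  58  56  54  56  57  56  57  61  61  60  60  60  57  53  56  53
  56  55  57  57  58  59  61  61  63  59  62  60  62  61  62  60  60  60
  60  61  60  59  58  51  77 110  91  15  36 145 190 181 178 179 179 179
 179]
[178 179 179 183 182  76  30  20 154 188 191 153  48  39  57  59  59  58
  56  58  57  57  56  57  56  56  56  56  55  55  57  58  59  59  62  59
  61  61  62  62  61  62  62  61  60  61  59  59  57  57  56  58  46  41
  31  33  35  33  34  32  37  36  37  36  37  38  38  38  36  40  39  37
  40  37  37  36  39  34   6  87 120 182 181 179 179 178 178 178 178 177
 178]
shift [10.63 36.52 -0.39] turn -41.7 tilt [ 0.1 -0.1] q6 -108 | t 13.8 pos [ 0.627  -0.1769  0.1354]
shift [10.63 36.52 -0.39] turn 138.3 tilt [-0.2 -0.1] q6 72 | t 13.8 pos [ 0.627  -0.1769  0.1354]
shift [10.63 36.52 -0.39] turn 48.3 tilt [-0.  -0.2] q6 -18 | t 13.8 pos [ 0.627  -0.1769  0.1354]
```

```bash
python3 - <<'E'
from h import *
img=cv2.imread("pics/w7raw.png");_,K,M=cam("wrist")
u,v=318,234-45
a=tool(K,M,.01,[(u,v+6.4),(u,v+78.6),(u-45+8.4,v+45),(u-45+81.4,v+45)]); b=tool(K,M,.018,[(u,v+13.3),(u,v+77.8),(u-45+11.8,v+45),(u-45+78,v+45)])
print(a[:,:2],b[:,:2]); print("wall base",tool(K,M,.01,[(u,v+11.5)]))
p=p2w(K,M,.01,[(318,234)]);print(p)
E
```

```text
[[ 29.3  -0.3]
 [-32.9  -0.3]
 [ -3.  -30.8]
 [ -3.   30. ]] [[ 25.1  -0.3]
 [-29.1  -0.3]
 [ -0.8 -27.1]
 [ -0.7  26.4]]
wall base [[ 25.1  -0.3 124.8]]
[[ 0.62917325 -0.17703396]]
```

>>> arm_command:
  series: [1, 3.6, 0, 0, 0, 4.8, 0.2, 2.1, 7.2, 0, 0, 0, 9.6, 0.2, 3.2, 10.9, 0, 0, 0, 14.4, 0.2, 4.3, 14.6, 0, 0, 0, 19.2, 0.2, 5.4, 18.3, 0, 0, 0, 24, 0.2, 6.4, 22, 0, 0, 0, 28.8, 0.2, 7.5, 25.7, 0, 0, 0, 33.6, 0.2, 8.5, 29.2, 0, 0, 0, 38.4, 0.2, 9.5, 32.7, 0, 0, 0, 43.2, 0.2, 10.2, 35, 0, 0, 0, 48.2, 0.2]

```text
time: 14.7
eef_pos: [0.5501, 0.182, 0.1348]
tcp_rot: [0.443, 0.896, -0.001, -0.002]
contact_force: [-0.9, 0.1, 0.6]
opening: 0.797
finger_force: 0.0
```

```bash
python3 - <<'E'
from h import *
go(.5483,.1952,.14,-52.6)
E
```

```text
shift [ 1.16  0.66 -0.52] turn -0.0 tilt [-0.2 -0.2] q6 -18 | t 14.7 pos [0.5501 0.182  0.1348]
```

>>> arm_command:
  series: [0.8, 0.5, 0, 0, 0, 0, 0.2, 1.2, 0.7, 0, 0, 0, 0, 0.2, 1.2, 0.7, 0, 0, 0, 0, 0.2, 1.2, 0.7, 0, 0, 0, 0, 0.2, 1.2, 0.7, 0, 0, 0, 0, 0.2]

```text
time: 15.12
eef_pos: [0.5511, 0.1917, 0.1369]
tcp_rot: [0.443, 0.897, -0.0, -0.0]
contact_force: [0.3, 0.0, 0.2]
opening: 0.797
finger_force: 0.0
```

```bash
python3 - <<'E'
from h import *
img,K,M=cam("wrist")
p=w2p(K,M,(.5483,.1952,.008)); print(p)
for r in(1.2,1.3,1.4): print(plate(img,K,M,.008,p,ratio=r))
go(.5483,.1952,-.001,-52.6)
E
```

```text
[317.52986414 225.0767196 ]
(array([549.5, 196.1]), array([549.7, 196. ]), (56.1, 54.8), -51.9)
(array([549.5, 196.1]), array([549.6, 196.1]), (56.3, 55.2), -51.9)
(array([549.6, 196.1]), array([549.7, 196.1]), (56.4, 55.7), -52.1)
shift [ 4.500e-01 -1.000e-02  1.381e+01] turn 0.0 tilt [-0.  0.] q6 -18 | t 15.2 pos [0.5511 0.1917 0.1371]
```

>>> arm_command:
  series: [0.45, 0.08, 4, 0, 0, -0.4, 0.2, 0.45, 0.08, 8, 0, 0, -0.4, 0.2, 0.45, 0.08, 11, 0, 0, -0.4, 0.2, 0.45, 0.08, 12.5, 0, 0, -0.4, 0.2, 0.45, 0.08, 13.3, 0, 0, -0.4, 0.2, 0.45, 0.08, 13.9, 0, 0, -0.4, 0.2, 0.45, 0.08, 13.9, 0, 0, -0.4, 0.2, 0.45, 0.08, 13.9, 0, 0, -0.4, 0.2]

```text
time: 15.83
eef_pos: [0.5499, 0.1969, -0.0005]
tcp_rot: [0.439, 0.898, 0.001, 0.001]
contact_force: [0.8, 1.1, 0.6]
opening: 0.799
finger_force: 0.0
```

```bash
python3 - <<'E'
from h import *
go(.549,.1957,-.0025,-52.3)
E
```

```text
shift [-0.04 -0.15  0.2 ] turn 0.2 tilt [0.1 0.1] q6 -18 | t 15.8 pos [ 5.499e-01  1.969e-01 -5.000e-04]
```

>>> arm_command:
  series: [0, -0.1, 0.2, 0, 0, 0, 0.2, 0, -0.1, 0.2, 0, 0, 0, 0.35, 0, -0.1, 0.2, 0, 0, 0, 0.45, 0, -0.1, 0.2, 0, 0, 0, 0.45, 0, -0.1, 0.2, 0, 0, 0, 0.45, 0, -0.1, 0.2, 0, 0, 0, 0.45]
  force: 40

```text
time: 16.33
eef_pos: [0.5491, 0.1967, -0.0021]
tcp_rot: [0.439, 0.898, 0.001, 0.001]
contact_force: [0.1, -0.4, 6.9]
opening: 0.637
finger_force: 43.0
```

```bash
python3 - <<'E'
from h import *
go(.4809,-.1312,.1,6.4+90)
E
```

```text
shift [-21.69 -25.51 -10.24] turn 31.5 tilt [0.2 0. ] q6 -22 | t 16.3 pos [ 0.5491  0.1967 -0.0021]
```

>>> arm_command:
  series: [0, 0, -3, 0, 0, 0, 0.5, 0, 0, -6.5, 0, 0, 0, 0.5, -1.6, -2, -9, 0, 0, 3, 0.5, -4, -4.8, -10, 0, 0, 7, 0.5, -6.5, -7.8, -10.2, 0, 0, 11, 0.5, -9.1, -10.8, -10.2, 0, 0, 15, 0.5, -11.8, -13.9, -10.2, 0, 0, 19, 0.5, -14.5, -17, -10.2, 0, 0, 23, 0.5, -17.2, -20.2, -10.2, 0, 0, 27, 0.5, -19.7, -23.2, -10.2, 0, 0, 31, 0.5]

```text
time: 17.17
eef_pos: [0.4847, -0.1031, 0.0981]
tcp_rot: [0.664, 0.747, -0.0, -0.0]
contact_force: [0.5, -0.2, -1.1]
opening: 0.64
finger_force: 42.8
```

```bash
python3 - <<'E'
from h import *
go(.4809,-.1312,.04,6.4+90)
E
```

```text
shift [-2.75 -0.7   5.81] turn 0.3 tilt [-0. -0.] q6 -22 | t 17.2 pos [ 0.4847 -0.1031  0.0981]
```

>>> arm_command:
  series: [-1.8, -0.5, 1, 0, 0, 0.3, 0.5, -2.7, -0.7, 3, 0, 0, 0.3, 0.5, -2.7, -0.7, 5, 0, 0, 0.3, 0.5, -2.7, -0.7, 7, 0, 0, 0.3, 0.5, -2.7, -0.7, 8, 0, 0, 0.3, 0.5, -2.7, -0.7, 8.2, 0, 0, 0.3, 0.5, -2.7, -0.7, 8.2, 0, 0, 0.3, 0.5, -2.7, -0.7, 8.2, 0, 0, 0.3, 0.5, -2.7, -0.7, 8.2, 0, 0, 0.3, 0.5]

```text
time: 17.92
eef_pos: [0.4833, -0.1294, 0.0176]
tcp_rot: [0.665, 0.747, 0.0, 0.001]
contact_force: [-0.2, 0.6, -0.1]
opening: 0.637
finger_force: 42.8
```

```bash
python3 - <<'E'
from h import *
img,K,M=cam("wrist")
go(.4809,-.1312,.008,6.4+90)
c=cv2.resize(img[200:320,230:410],None,fx=4,fy=4,interpolation=cv2.INTER_CUBIC)
cv2.imwrite("pics/w8.png",cv2.convertScaleAbs(c,alpha=1.6))
E
```

```text
shift [-0.15 -0.26  0.97] turn 0.2 tilt [0.1 0.1] q6 -22 | t 18.0 pos [ 0.4833 -0.1294  0.0177]
```

View pics/w8.png

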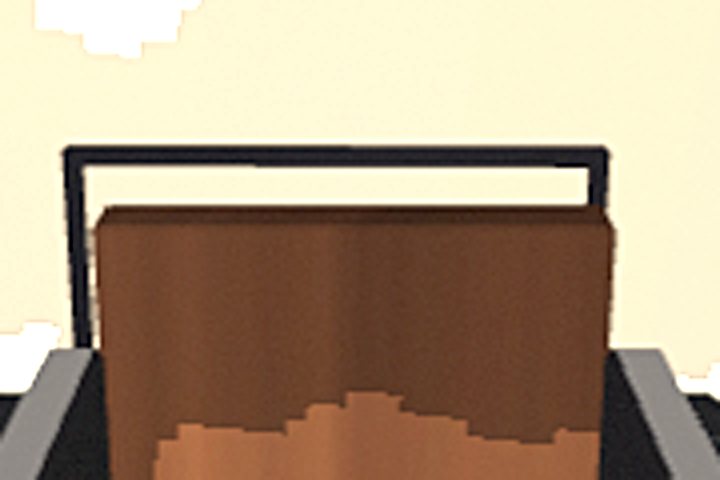

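The crop shows the held square parallel to its outline. Its upper front corners are at (97,226) and (612,227), its lower ones at (107,208) and (603,208), and the line corners are at (73,157) and (599,156).

```bash
python3 - <<'E'
from h import *
img,K,M=cam("wrist"); z=telemetry.get_state()["eef_pos"][2]
f=lambda L:[(230+u/4-.37,200+v/4-.37) for u,v in L]
print(tool(K,M,z+.011,f([(97,226),(612,227)])),tool(K,M,z+.003,f([(107,207),(603,207)])))
print(tool(K,M,.01,f([(73,157),(599,156)])))
go(.4809,-.1312,.008,6.4+90)
E
```

```text
[[ 26.7 -25.8 -11.1]
 [ 26.5  27.6 -11. ]] [[ 26.  -26.2  -3.1]
 [ 26.   28.1  -3. ]]
[[ 28.6 -31.9   7.4]
 [ 28.7  29.4   7.6]]
shift [-0.16 -0.25  0.95] turn 0.2 tilt [0.1 0.1] q6 -22 | t 18.0 pos [ 0.4831 -0.1293  0.0175]
```

>>> arm_command:
  series: [-0.08, -0.22, 0.1, 0, 0, 0.1, 0.5, -0.08, -0.22, 0.3, 0, 0, 0.1, 0.5, -0.08, -0.22, 0.6, 0, 0, 0.1, 0.5, -0.08, -0.22, 0.6, 0, 0, 0.1, 0.5, -0.08, -0.22, 0.6, 0, 0, 0.1, 0.5]

```text
time: 18.43
eef_pos: [0.4798, -0.13, 0.01]
tcp_rot: [0.666, 0.746, -0.0, -0.0]
contact_force: [0.2, -0.5, -0.6]
opening: 0.637
finger_force: 42.8
```

```bash
python3 - <<'E'
from h import *
img,K,M=cam("wrist")
go(.4809,-.1312,.008,6.4+90)
c=cv2.resize(img[200:320,230:410],None,fx=4,fy=4,interpolation=cv2.INTER_CUBIC)
cv2.imwrite("pics/w9.png",cv2.convertScaleAbs(c,alpha=1.6))
E
```

```text
shift [-0.12  0.08  0.21] turn 0.1 tilt [-0. -0.] q6 -22 | t 18.5 pos [ 0.4799 -0.1301  0.0101]
```

View pics/w9.png

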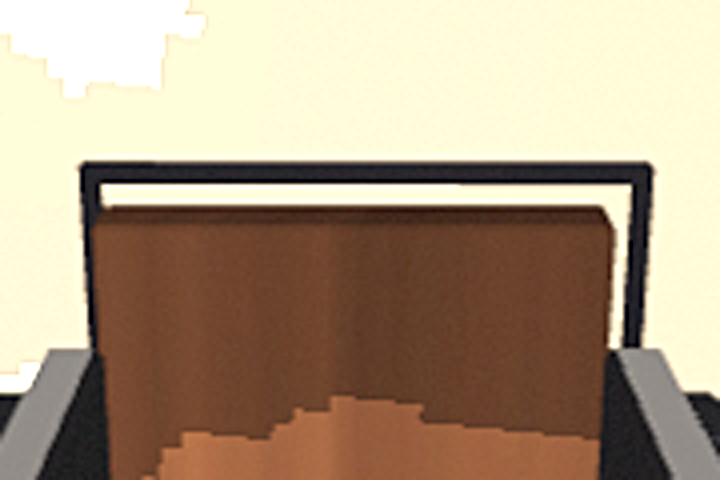

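The crop now shows the line corners at (90,172) and (642,172) and the plate base corners at (103,207) and (606,207). The plate sits about 1.3 mm too far left.

```bash
python3 - <<'E'
from h import *
img,K,M=cam("wrist"); z=telemetry.get_state()["eef_pos"][2]
f=lambda L:[(230+u/4-.37,200+v/4-.37) for u,v in L]
print(tool(K,M,z+.011,f([(94,226),(612,226)])),tool(K,M,z+.003,f([(103,207),(606,207)])))
print(tool(K,M,.01,f([(90,172),(642,172)])))
E
```

```text
[[ 26.8 -26.3 -11. ]
 [ 26.9  27.3 -11. ]] [[ 26.2 -26.9  -3. ]
 [ 26.3  28.2  -3. ]]
[[ 29.2 -28.7   0.2]
 [ 29.3  32.6   0.2]]
```

>>> arm_command:
  series: [-0.02, 0.12, 0, 0, 0, 0, 0.5, -0.02, 0.12, 0, 0, 0, 0, 0.5, -0.02, 0.12, 0, 0, 0, 0, 0.5, -0.02, 0.12, 0, 0, 0, 0, 0.5, -0.02, 0.12, 0, 0, 0, 0, 0.5, -0.02, 0.12, 0, 0, 0, 0, 0.5]

```text
time: 19.03
eef_pos: [0.4813, -0.1302, 0.0103]
tcp_rot: [0.666, 0.746, -0.0, -0.0]
contact_force: [-0.3, -0.9, -1.6]
opening: 0.639
finger_force: 42.8
```

```bash
python3 - <<'E'
from h import *
img,K,M=cam("wrist")
go(.4809,-.1312,.008,6.4+90)
g=cv2.cvtColor(img,cv2.COLOR_BGR2GRAY)
print(g[245,245:262],g[245,382:396],g[235:262,320])
E
```

```text
shift [-0.09 -0.05  0.23] turn 0.1 tilt [-0. -0.] q6 -22 | t 19.1 pos [ 0.4813 -0.1302  0.0103]
[156 113   2  23  26  22  35 130 179 174 174 173 173 173 173 173 173] [138 129  81  17  21  26  17  61 136 168 160 159 158 158] [159 160 163 174  83  23  25  27  25   4 173 166 160 160 162 176  70  25
  31  29  28  39  42  44  43  42  42]
```

>>> arm_command:
  series: [-0.03, 0, 0.15, 0, 0, 0, 0.5, -0.03, 0, 0.25, 0, 0, 0, 0.5, -0.03, 0, 0.27, 0, 0, 0, 0.5, -0.03, 0, 0.27, 0, 0, 0, 0.5, -0.03, 0, 0.27, 0, 0, 0, 0.2, -0.03, 0, 0.27, 0, 0, 0, 0.2, -0.03, 0, 0.27, 0, 0, 0, 0.2, -0.03, 0, -0.5, 0, 0, 0, 0.2, 0, 0, -3, 0, 0, 0, 0.2]

```text
time: 19.83
eef_pos: [0.4783, -0.1288, 0.0374]
tcp_rot: [0.666, 0.746, -0.001, -0.004]
contact_force: [-0.5, 0.2, -0.4]
opening: 0.798
finger_force: 0.0
```

>>> arm_command:
  series: [0, 0, -4, 0, 0, 0, 0.2, 0, 0, -8, 0, 0, 0, 0.2, 0, 0, -10, 0, 0, 0, 0.2, 0, 0, -11, 0, 0, 0, 0.2, 0, 0, -11, 0, 0, 0, 0.2, 0, 0, -11, 0, 0, 0, 0.2]

```text
time: 20.33
eef_pos: [0.4808, -0.13, 0.1497]
tcp_rot: [0.666, 0.746, -0.0, -0.0]
contact_force: [0.8, -0.4, -0.4]
opening: 0.804
finger_force: 0.0
```

```bash
cat > chk.py <<'E'
from h import *
def check(img,K,M,x,y,yaw,zl,zt,hx,hy):
    """edge profile of line (plane zl) and plate top (plane zt) along +-x,+-y of the outline, in mm"""
    g=cv2.cvtColor(img,cv2.COLOR_BGR2GRAY).astype(np.float32); a=np.radians(yaw)
    for nm,d,h in(("+x",(1,0),hx),("-x",(-1,0),hx),("+y",(0,1),hy),("-y",(0,-1),hy)):
        v=np.array([np.cos(a)*d[0]-np.sin(a)*d[1],np.sin(a)*d[0]+np.cos(a)*d[1]])
        r=[]
        for z in(zl,zt):
            t=np.arange(h-4,h+9,.5); p=np.array([w2p(K,M,(x+v[0]*q/1e3,y+v[1]*q/1e3,z)) for q in t],np.float32)
            r.append(cv2.remap(g,p[None,:,0],p[None,:,1],cv2.INTER_LINEAR)[0].astype(int))
        print(nm,"from",h-4,"step .5 line plane",r[0].tolist(),"\n   top plane",r[1].tolist())
E
python3 - <<'E'
from chk import *
img,K,M=cam("wrist"); print(telemetry.get_state()["eef_pos"].round(4))
check(img,K,M,.4813,-.1305,6.4,.01,.018,28,28)
go(.661,.077,.14,90)
t,Kt,Mt=cam("top"); cv2.imwrite("pics/top1.png",t)
z0=t[150:240,230:330];cv2.imwrite("pics/knob.png",z0)
# bar
g=cv2.cvtColor(cv2.resize(t,None,fx=4,fy=4,interpolation=cv2.INTER_CUBIC),cv2.COLOR_BGR2GRAY)
s=cv2.cvtColor(cv2.resize(t,None,fx=4,fy=4,interpolation=cv2.INTER_CUBIC),cv2.COLOR_BGR2HSV)[...,1]
l=cv2.connectedComponents(np.uint8((s<60)&(g>80)))[1]
for k,(u,v,z) in{'bar':(217,345,.022),'knob':(280,207,.016),'grip':(274,198,.048)}.items():
    print(k,s[v*4,u*4],g[v*4,u*4])
    c=max(cv2.findContours(np.uint8(l==l[v*4,u*4]),0,1)[0],key=cv2.contourArea).reshape(-1,2)
    print(pose(p2w(Kt,Mt,z,(c-1.5)/4)))
E
```

```text
[ 0.4801 -0.1297  0.1485]
+x from 24 step .5 line plane [57, 57, 56, 56, 55, 54, 52, 48, 42, 87, 135, 152, 138, 71, 36, 20, 79, 143, 177, 195, 192, 190, 189, 188, 188, 188] 
   top plane [56, 56, 56, 56, 55, 54, 49, 54, 83, 100, 112, 71, 34, 31, 66, 137, 174, 199, 193, 190, 189, 188, 188, 188, 188, 188]
-x from 24 step .5 line plane [66, 66, 66, 66, 65, 56, 60, 130, 168, 172, 144, 103, 64, 39, 75, 117, 167, 186, 195, 192, 189, 189, 189, 189, 189, 189] 
   top plane [66, 67, 65, 61, 51, 95, 171, 172, 160, 112, 71, 35, 64, 106, 153, 184, 192, 192, 189, 189, 189, 189, 189, 189, 189, 189]
+y from 24 step .5 line plane [49, 37, 35, 37, 85, 123, 140, 145, 143, 90, 42, 36, 46, 73, 129, 187, 192, 193, 190, 189, 189, 189, 188, 188, 188, 189] 
   top plane [55, 56, 56, 47, 34, 35, 52, 100, 128, 147, 144, 124, 62, 39, 34, 61, 102, 169, 190, 194, 191, 189, 189, 189, 188, 188]
-y from 24 step .5 line plane [58, 58, 59, 57, 57, 57, 58, 58, 58, 58, 58, 58, 58, 59, 55, 50, 38, 24, 99, 185, 190, 194, 191, 189, 188, 188] 
   top plane [58, 58, 58, 58, 58, 58, 58, 59, 56, 50, 38, 24, 104, 186, 190, 194, 191, 189, 188, 188, 188, 188, 188, 188, 188, 188]
shift [18.48 20.32  0.83] turn 6.5 tilt [-0.2 -0.1] q6 7 | t 20.4 pos [ 0.4801 -0.1297  0.1485]
bar 32 137
(array([400.2, 228. ]), array([400. , 227.9]), (79.9, 24.4), 35.3)
knob 33 138
(array([663.9,  77.1]), array([663.8,  77. ]), (45.0, 43.6), -14.3)
grip 33 138
(array([654.2,  75.5]), array([654.1,  75.5]), (43.5, 42.1), -14.3)
```

>>> arm_command:
  series: [2.3, 2.5, 0, 0, 0, 0, 0.4, 4.6, 5, 0, 0, 0, 0, 0.4, 6.9, 7.5, 0, 0, 0, 0, 0.4, 9.2, 10.1, 0, 0, 0, 0, 0.4, 11.5, 12.7, 0, 0, 0, 0, 0.4, 13.8, 15.2, 0, 0, 0, 0, 0.4, 16.1, 17.7, 0, 0, 0, 0, 0.4, 18, 19.8, 0, 0, 0, 0, 0.4, 18.4, 20.3, 0, 0, 0, 0, 0.4, 18.4, 20.3, 0, 0, 0, 0, 0.4]

```text
time: 21.27
eef_pos: [0.6616, 0.0771, 0.1472]
tcp_rot: [0.665, 0.747, -0.001, -0.002]
contact_force: [0.1, -1.1, 0.2]
opening: 0.601
finger_force: 0.0
```

>>> arm_command:
  series: [0, 0, 1, 0, 0, 0, 0.4, 0, 0, 1, 0, 0, 0, 0.4, 0, 0, 1, 0, 0, 0, 0.4, 0, 0, 1, 0, 0, 0, 0.4]

```text
time: 21.6
eef_pos: [0.6612, 0.0745, 0.1397]
tcp_rot: [0.666, 0.746, -0.001, -0.001]
contact_force: [0.7, 0.1, 0.2]
opening: 0.599
finger_force: 0.0
```

```bash
python3 - <<'E'
from h import *
img,K,M=cam("wrist")
go(.661,.077,.02,96)
print(w2p(K,M,(.661,.077,.016)),w2p(K,M,(.661,.077,.048)))
c=cv2.resize(img[130:330,200:440],None,fx=3,fy=3,interpolation=cv2.INTER_CUBIC)
cv2.imwrite("pics/w10.png",cv2.convertScaleAbs(c,alpha=1.3))
E
```

```text
shift [ 0.24 -0.03 12.02] turn 0.4 tilt [-0.  0.] q6 1 | t 21.6 pos [0.6616 0.0746 0.1402]
[317.52629228 229.3008055 ] [317.39220562 240.533269  ]
```

View pics/w10.png

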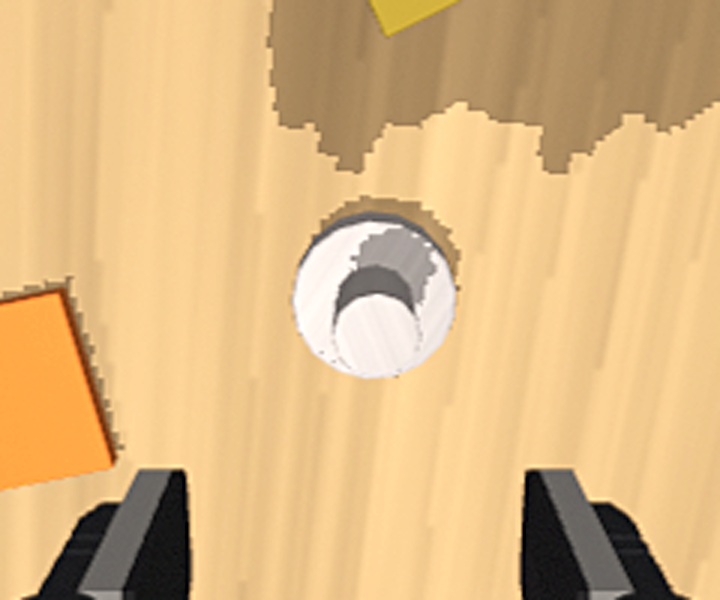

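The crop shows the knob's foot centred at (375,299) and the grip top centred at (376,336). It lies slightly right of the tool line. The orange look-alike is at the left edge.

```bash
python3 - <<'E'
from h import *
img,K,M=cam("wrist")
f=lambda L:[(200+u/3-.33,130+v/3-.33) for u,v in L]
print(tool(K,M,.048,f([(376,336)])),tool(K,M,.016,f([(375,299)])),p2w(K,M,.048,f([(376,336)])),p2w(K,M,.016,f([(375,299)])))
print(telemetry.get_state()["eef_pos"])
E
```

```text
[[ 1.3  5.4 92.6]] [[  2.2   5.7 124.6]] [[0.66714516 0.07672675]] [[0.66738999 0.07761827]]
[0.66191649 0.07479406 0.14063265]
```

>>> arm_command:
  series: [0.2, 0.5, 3, 0, 0, 0, 0.4, 0.2, 0.5, 6, 0, 0, 0, 0.4, 0.2, 0.5, 9, 0, 0, 0, 0.4, 0.2, 0.5, 11, 0, 0, 0, 0.4, 0.2, 0.5, 11.8, 0, 0, 0, 0.4, 0.2, 0.5, 12, 0, 0, 0, 0.4, 0.2, 0.5, 12, 0, 0, 0, 0.4, 0.2, 0.5, 12, 0, 0, 0, 0.4]

```text
time: 22.37
eef_pos: [0.6684, 0.078, 0.0225]
tcp_rot: [0.666, 0.746, 0.001, 0.001]
contact_force: [-0.4, -0.9, -0.6]
opening: 0.596
finger_force: 0.0
```

>>> arm_command:
  series: [0, 0, 0, 0, 0, 0, 0.6, 0, 0, 0, 0, 0, 0, 0.7, 0, 0, 0, 0, 0, 0, 0.8, 0, 0, 0, 0, 0, 0, 0.85, 0, 0, 0, 0, 0, 0, 0.85, 0, 0, 0, 0, 0, 0, 0.85, 0, 0, 0, 0, 0, 0, 0.85]
  force: 60

```text
time: 22.95
eef_pos: [0.6679, 0.0782, 0.0224]
tcp_rot: [0.666, 0.746, 0.001, 0.001]
contact_force: [-1.7, 0.2, 6.0]
opening: 0.238
finger_force: 59.3
```

```bash
python3 - <<'E'
from h import *
go(.4809,-.1310,.1,96.4)
E
```

```text
shift [-18.66 -20.94  -7.8 ] turn 0.1 tilt [0.1 0. ] q6 -22 | t 22.9 pos [0.6679 0.0782 0.0224]
```

>>> arm_command:
  series: [0, 0, -2, 0, 0, 0, 0.85, 0, 0, -5, 0, 0, 0, 0.85, -1.5, -1.7, -7, 0, 0, 0, 0.85, -4, -4.5, -7.6, 0, 0, 0, 0.85, -6.5, -7.3, -7.6, 0, 0, 0, 0.85, -9, -10.1, -7.6, 0, 0, 0, 0.85, -11.5, -12.9, -7.6, 0, 0, 0, 0.85, -14, -15.7, -7.6, 0, 0, 0, 0.85, -16.5, -18.4, -7.6, 0, 0, 0, 0.85, -18, -20.2, -7.6, 0, 0, 0, 0.85]

```text
time: 23.78
eef_pos: [0.4837, -0.125, 0.0952]
tcp_rot: [0.666, 0.746, -0.001, -0.001]
contact_force: [0.2, 0.8, -3.0]
opening: 0.234
finger_force: 59.4
```

>>> arm_command:
  series: [-0.6, -0.7, 0, 0, 0, 0, 0.85, -0.6, -0.7, 2, 0, 0, 0, 0.85, -0.6, -0.7, 4, 0, 0, 0, 0.85, -0.6, -0.7, 4.5, 0, 0, 0, 0.85, -0.6, -0.7, 4.5, 0, 0, 0, 0.85, -0.6, -0.7, 4.5, 0, 0, 0, 0.85, -0.6, -0.7, 4.5, 0, 0, 0, 0.85]

```text
time: 24.37
eef_pos: [0.4813, -0.1304, 0.0523]
tcp_rot: [0.666, 0.746, 0.0, 0.001]
contact_force: [-0.2, -0.4, -2.6]
opening: 0.234
finger_force: 59.3
```

```bash
python3 - <<'E'
from h import *
go(.4809,-.1310,.041,96.4)
img,K,M=cam("wrist");c=cv2.resize(img[150:350,200:440],None,fx=3,fy=3,interpolation=cv2.INTER_CUBIC)
cv2.imwrite("pics/w11.png",cv2.convertScaleAbs(c,alpha=1.6))
E
```

```text
shift [-0.06 -0.05  1.13] turn 0.2 tilt [0.1 0.1] q6 -22 | t 24.4 pos [ 0.4813 -0.1304  0.0523]
```

View pics/w11.png

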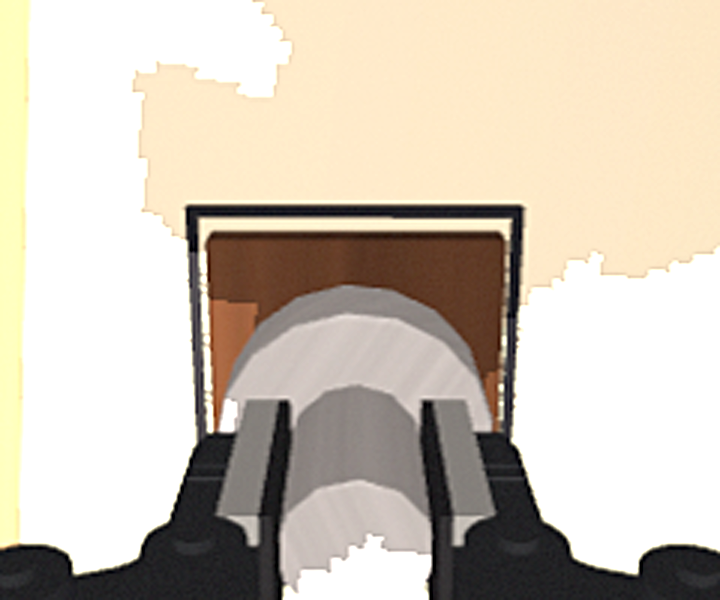

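The crop shows the knob held over the square. The foot's lower front edge is at (356,286), and the plate's front corners are at (207,237) and (505,237), inside an even outline margin.

```bash
python3 - <<'E'
from h import *
img,K,M=cam("wrist"); z=telemetry.get_state()["eef_pos"][2]
f=lambda L:[(200+u/3-.33,150+v/3-.33) for u,v in L]
print(tool(K,M,z-.0224,f([(354,285)])),tool(K,M,z-.0064,f([(356,316),(226,410),(490,410)])),tool(K,M,.018,f([(207,238),(505,238)])),tool(K,M,.01,f([(192,211),(518,211)])))
go(.4809,-.1310,.041,96.4)
E
```

```text
[[21.2  0.5 22.4]] [[ 21.2   0.9   6.4]
 [  5.2 -20.1   6.4]
 [  5.2  22.5   6.4]] [[ 26.3 -26.2  34.4]
 [ 26.4  28.   34.5]] [[ 29.5 -30.1  42.4]
 [ 29.5  31.5  42.6]]
shift [-0.04 -0.06  1.15] turn 0.1 tilt [0.1 0.1] q6 -22 | t 24.5 pos [ 0.4814 -0.1305  0.0525]
```

>>> arm_command:
  series: [0, 0, 0.5, 0, 0, 0, 0.85, 0, 0, 0.8, 0, 0, 0, 0.85, 0, 0, 0.95, 0, 0, 0, 0.85, 0, 0, 1.05, 0, 0, 0, 0.85, 0, 0, 1.1, 0, 0, 0, 0.85, 0, 0, 1.15, 0, 0, 0, 0.85, 0, 0, 1.18, 0, 0, 0, 0.85, 0, 0, 1.18, 0, 0, 0, 0.85]

```text
time: 25.13
eef_pos: [0.4801, -0.1302, 0.0404]
tcp_rot: [0.666, 0.746, -0.0, -0.001]
contact_force: [-4.9, 0.9, 4.8]
opening: 0.232
finger_force: 60.2
```

>>> arm_command:
  series: [0, 0, 0, 0, 0, 0, 0.6, 0, 0, 0, 0, 0, 0, 0.45, 0, 0, 0, 0, 0, 0, 0.4, 0, 0, 0, 0, 0, 0, 0.4, 0, 0, -2, 0, 0, 0, 0.4, 0, 0, -6, 0, 0, 0, 0.4, 0, 0, -10, 0, 0, 0, 0.4, 0, 0, -11, 0, 0, 0, 0.4, 0, 0, -11, 0, 0, 0, 0.4, 0, 0, -11, 0, 0, 0, 0.4]

```text
time: 25.97
eef_pos: [0.4805, -0.1304, 0.1497]
tcp_rot: [0.666, 0.746, 0.0, 0.001]
contact_force: [-0.4, 0.2, 0.1]
opening: 0.6
finger_force: 0.0
```

```bash
python3 - <<'E'
from chk import *
img,K,M=cam("wrist"); print(telemetry.get_state()["eef_pos"].round(4))
cv2.imwrite("pics/w12.png",img)
check(img,K,M,.4813,-.1305,6.4,.01,.018,28,28)
print("foot"); check(img,K,M,.4813,-.1305,6.4,.034,.018,23,23)
go(.4002,.228,.16,35.3);go(.4002,.228,.14,35.3)
E
```

```text
[ 0.4795 -0.1299  0.1481]
+x from 24 step .5 line plane [35, 43, 54, 59, 58, 57, 55, 50, 52, 91, 120, 139, 117, 79, 45, 32, 96, 146, 182, 193, 194, 193, 191, 191, 191, 190] 
   top plane [42, 54, 57, 58, 57, 54, 50, 64, 86, 96, 93, 53, 33, 27, 81, 142, 176, 194, 194, 192, 191, 191, 191, 191, 191, 191]
-x from 24 step .5 line plane [104, 72, 67, 64, 65, 61, 56, 121, 179, 175, 154, 107, 67, 30, 76, 122, 163, 189, 195, 195, 193, 192, 192, 192, 192, 192] 
   top plane [97, 66, 60, 63, 58, 84, 158, 181, 173, 121, 72, 42, 60, 111, 153, 187, 193, 195, 193, 192, 192, 192, 192, 192, 192, 192]
+y from 24 step .5 line plane [35, 27, 21, 47, 84, 139, 150, 146, 132, 106, 53, 34, 35, 69, 113, 178, 204, 196, 194, 192, 192, 184, 169, 154, 141, 138] 
   top plane [34, 34, 34, 35, 25, 29, 55, 102, 153, 148, 140, 126, 81, 34, 35, 53, 91, 154, 207, 198, 194, 193, 192, 188, 172, 157]
-y from 24 step .5 line plane [178, 178, 178, 177, 177, 176, 176, 175, 175, 174, 174, 175, 176, 178, 181, 153, 104, 99, 115, 149, 187, 194, 194, 193, 191, 191] 
   top plane [176, 175, 175, 174, 174, 175, 176, 178, 181, 156,
[... 924 characters left out ...]
from 19 step .5 line plane [175, 175, 174, 174, 176, 177, 180, 159, 106, 100, 117, 159, 195, 194, 194, 192, 191, 191, 191, 191, 191, 191, 191, 191, 191, 191] 
   top plane [176, 176, 177, 177, 178, 178, 178, 178, 177, 177, 176, 175, 175, 174, 174, 175, 176, 178, 181, 156, 107, 100, 116, 152, 192, 194]
shift [36.46 -3.82 -1.14] turn 61.2 tilt [-0.1 -0. ] q6 84 | t 26.0 pos [ 0.4795 -0.1299  0.1481]
shift [36.46 -3.82 -1.14] turn -118.8 tilt [ 0.  -0.1] q6 -96 | t 26.0 pos [ 0.4795 -0.1299  0.1481]
shift [36.46 -3.82  0.86] turn 61.2 tilt [-0.1 -0. ] q6 84 | t 26.0 pos [ 0.4795 -0.1299  0.1481]
shift [36.46 -3.82  0.86] turn -118.8 tilt [ 0.  -0.1] q6 -96 | t 26.0 pos [ 0.4795 -0.1299  0.1481]
```

>>> arm_command:
  series: [3.5, -0.4, 0, 0, 0, 6, 0.4, 7.2, -0.8, 0, 0, 0, 12, 0.4, 11, -1, 0, 0, 0, 18, 0.4, 14.8, -1.4, 0, 0, 0, 24, 0.4, 18.6, -1.8, 0, 0, 0, 30, 0.4, 22.4, -2.2, 0, 0, 0, 36, 0.4, 26.2, -2.6, 0, 0, 0, 42, 0.4, 30, -3, 0, 0, 0, 48, 0.4, 33.5, -3.5, 0, 0, 0, 55, 0.4, 36, -3.8, 0, 0, 0, 61, 0.4]

```text
time: 26.85
eef_pos: [0.3997, 0.2225, 0.1467]
tcp_rot: [0.95, 0.312, -0.003, -0.0]
contact_force: [1.2, -0.4, -0.4]
opening: 0.605
finger_force: 0.0
```

```bash
python3 - <<'E'
from h import *
go(.4002,.228,.14,35.3)
E
```

```text
shift [ 0.37 -0.42  0.67] turn 1.1 tilt [-0.1  0.3] q6 84 | t 26.9 pos [0.3997 0.2225 0.1467]
shift [ 0.37 -0.42  0.67] turn -178.9 tilt [-0.4 -0.2] q6 -96 | t 26.9 pos [0.3997 0.2225 0.1467]
```

>>> arm_command:
  series: [0.1, -0.4, 0.6, 0, 0, 1, 0.4, 0.1, -0.4, 0.6, 0, 0, 1, 0.4, 0.1, -0.4, 0.6, 0, 0, 1, 0.4, 0.1, -0.4, 0.6, 0, 0, 1, 0.4, 0.1, -0.4, 0.6, 0, 0, 1, 0.4]

```text
time: 27.27
eef_pos: [0.4007, 0.2239, 0.1429]
tcp_rot: [0.952, 0.305, -0.001, 0.0]
contact_force: [1.1, 0.0, 0.1]
opening: 0.599
finger_force: 0.0
```

```bash
python3 - <<'E'
from h import *
img,K,M=cam("wrist"); cv2.imwrite("pics/w13.png",img)
p=w2p(K,M,(.4002,.228,.022)); print(p, img[int(p[1]),int(p[0])])
g=cv2.cvtColor(img,cv2.COLOR_BGR2HSV); 
c=np.int32(p)
m=np.uint8((g[...,1]<50)&(g[...,2]>100)); l=cv2.connectedComponents(m)[1]
k=max(cv2.findContours(np.uint8(l==l[c[1],c[0]]),0,1)[0],key=cv2.contourArea).reshape(-1,2)
print(pose(p2w(K,M,.022,k)))
go(.4002,.228,.005,35.3)
E
```

```text
[312.98575049 231.4320017 ] [190 194 202]
(array([402. , 228.5]), array([402. , 228.4]), (78.3, 23.3), 35.5)
shift [ 0.19 -0.37 13.82] turn 0.3 tilt [-0.  0.] q6 84 | t 27.3 pos [0.4009 0.2239 0.1432]
shift [ 0.19 -0.37 13.82] turn -179.7 tilt [-0.1 -0. ] q6 -96 | t 27.3 pos [0.4009 0.2239 0.1432]
```

>>> arm_command:
  series: [0.28, -0.35, 4, 0, 0, 0, 0.4, 0.28, -0.35, 8, 0, 0, 0, 0.4, 0.28, -0.35, 11, 0, 0, 0, 0.4, 0.28, -0.35, 12.7, 0, 0, 0, 0.4, 0.28, -0.35, 13.5, 0, 0, 0, 0.4, 0.28, -0.35, 13.9, 0, 0, 0, 0.4, 0.28, -0.35, 13.9, 0, 0, 0, 0.4, 0.28, -0.35, 13.9, 0, 0, 0, 0.4]

```text
time: 27.98
eef_pos: [0.4023, 0.2294, 0.0058]
tcp_rot: [0.952, 0.306, 0.001, 0.0]
contact_force: [0.5, 0.3, 1.1]
opening: 0.597
finger_force: 0.0
```

```bash
python3 - <<'E'
from h import *
go(.4012,.2283,.004,35.4)
E
```

```text
shift [-0.16  0.03  0.18] turn 0.2 tilt [ 0.  -0.1] q6 84 | t 28.0 pos [0.4023 0.2294 0.0058]
shift [-0.16  0.03  0.18] turn -179.8 tilt [0.2 0.1] q6 -96 | t 28.0 pos [0.4023 0.2294 0.0058]
```

>>> arm_command:
  series: [-0.12, 0, 0.1, 0, 0, 0, 0.4, -0.12, 0, 0.1, 0, 0, 0, 0.6, -0.12, 0, 0.1, 0, 0, 0, 0.75, -0.12, 0, 0.1, 0, 0, 0, 0.85, -0.12, 0, 0.1, 0, 0, 0, 0.85, -0.12, 0, 0.1, 0, 0, 0, 0.85, -0.12, 0, 0.1, 0, 0, 0, 0.85]
  force: 60

```text
time: 28.57
eef_pos: [0.4008, 0.2288, 0.0047]
tcp_rot: [0.952, 0.306, 0.001, 0.0]
contact_force: [-1.7, -1.4, 6.8]
opening: 0.267
finger_force: 60.1
```

```bash
python3 - <<'E'
from h import *
go(.5194,-.3316,.16,-3.7)
E
```

```text
shift [-23.    52.46 -15.53] turn 39.3 tilt [ 0.  -0.1] q6 61 | t 28.6 pos [0.4008 0.2288 0.0047]
shift [-23.    52.46 -15.53] turn -140.7 tilt [0.1 0. ] q6 -119 | t 28.6 pos [0.4008 0.2288 0.0047]
```

>>> arm_command:
  series: [0, 0, -3, 0, 0, 0, 0.85, 0, 0, -7, 0, 0, 0, 0.85, -0.6, 1.4, -11, 0, 0, 2, 0.85, -1.8, 4, -14, 0, 0, 4, 0.85, -3.2, 7.3, -15.5, 0, 0, 7, 0.85, -4.8, 10.9, -15.5, 0, 0, 10, 0.85, -6.4, 14.5, -15.5, 0, 0, 13, 0.85, -7.9, 18.1, -15.5, 0, 0, 16, 0.85, -9.5, 21.7, -15.5, 0, 0, 19, 0.85, -11.1, 25.3, -15.5, 0, 0, 22, 0.85]

```text
time: 29.4
eef_pos: [0.4561, -0.0432, 0.1575]
tcp_rot: [0.993, 0.117, -0.001, -0.0]
contact_force: [2.2, 0.7, -3.6]
opening: 0.262
finger_force: 60.2
```

```bash
python3 - <<'E'
from h import *
go(.5194,-.3316,.16,-3.7)
E
```

```text
shift [-0.57 29.52 -0.28] turn 17.2 tilt [-0.   0.1] q6 61 | t 29.4 pos [ 0.4561 -0.0432  0.1575]
shift [-0.57 29.52 -0.28] turn -162.8 tilt [-0.1 -0.1] q6 -119 | t 29.4 pos [ 0.4561 -0.0432  0.1575]
```

>>> arm_command:
  series: [-0.1, 3.6, 0, 0, 0, 2.5, 0.85, -0.2, 7.2, 0, 0, 0, 5, 0.85, -0.3, 10.8, 0, 0, 0, 7.5, 0.85, -0.4, 14.4, 0, 0, 0, 10, 0.85, -0.4, 18, 0, 0, 0, 12.5, 0.85, -0.5, 21.6, 0, 0, 0, 15, 0.85, -0.5, 25, 0, 0, 0, 17.2, 0.85, -0.6, 27.5, 0, 0, 0, 17.2, 0.85, -0.6, 28.7, 0, 0, 0, 17.2, 0.85, -0.6, 28.7, 0, 0, 0, 17.2, 0.85]

```text
time: 30.23
eef_pos: [0.5185, -0.324, 0.1572]
tcp_rot: [0.999, -0.032, -0.001, -0.0]
contact_force: [-0.6, 0.5, -4.0]
opening: 0.26
finger_force: 60.1
```

```bash
python3 - <<'E'
from h import *
go(.5194,-.3316,.06,-3.7)
E
```

```text
shift [0.15 0.76 9.72] turn -0.0 tilt [-0.   0.1] q6 61 | t 30.2 pos [ 0.5185 -0.324   0.1572]
shift [0.15 0.76 9.72] turn 180.0 tilt [0.1 0.1] q6 -119 | t 30.2 pos [ 0.5185 -0.324   0.1572]
```

>>> arm_command:
  series: [0.1, 0.7, 3, 0, 0, 0, 0.85, 0.15, 0.75, 6, 0, 0, 0, 0.85, 0.15, 0.75, 9, 0, 0, 0, 0.85, 0.15, 0.75, 11, 0, 0, 0, 0.85, 0.15, 0.75, 11.8, 0, 0, 0, 0.85, 0.15, 0.75, 12.1, 0, 0, 0, 0.85, 0.15, 0.75, 12.1, 0, 0, 0, 0.85, 0.15, 0.75, 12.1, 0, 0, 0, 0.85]

```text
time: 30.9
eef_pos: [0.521, -0.3299, 0.0392]
tcp_rot: [1.0, -0.031, 0.001, 0.001]
contact_force: [-0.1, -0.4, -3.1]
opening: 0.267
finger_force: 60.1
```

```bash
python3 - <<'E'
from h import *
img,K,M=cam("wrist")
go(.5194,-.3316,.0227,-3.7)
c=cv2.resize(img[150:350,200:440],None,fx=3,fy=3,interpolation=cv2.INTER_CUBIC)
cv2.imwrite("pics/w14.png",cv2.convertScaleAbs(c,alpha=1.4))
E
```

```text
shift [-0.18  0.14  1.7 ] turn 0.2 tilt [ 0.1 -0.2] q6 61 | t 30.9 pos [ 0.5213 -0.3303  0.0397]
shift [-0.18  0.14  1.7 ] turn -179.8 tilt [0.3 0.2] q6 -119 | t 30.9 pos [ 0.5213 -0.3303  0.0397]
```

View pics/w14.png

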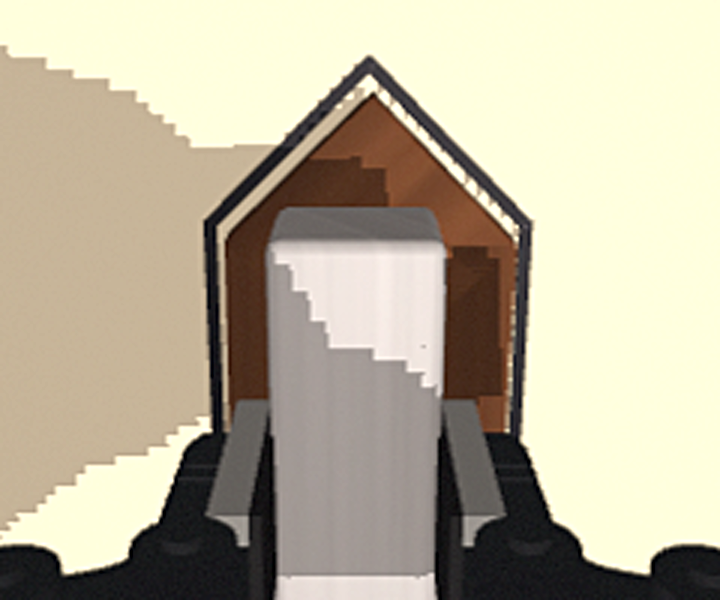

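The crop shows the bar's end with its lower edge at row 210 (columns 281 to 436) and its upper edge at row 240 (columns 268 to 444). The long template below has its apex at (374,97) and shoulders at (228,238) and (517,238), so the bar sits a little left.

```bash
python3 - <<'E'
from h import *
img,K,M=cam("wrist"); z=telemetry.get_state()["eef_pos"][2]
f=lambda L:[(200+u/3-.33,150+v/3-.33) for u,v in L]
print(tool(K,M,z-.0047,f([(281,209),(437,209)])),tool(K,M,z+.0173,f([(268,240),(444,240)])),tool(K,M,.018,f([(374,97),(228,238),(517,238)])),tool(K,M,.01,f([(370,64),(211,222),(526,224)])))
go(.5194,-.3316,.0227,-3.7)
E
```

```text
[[ 39.6 -11.1   4.8]
 [ 39.6  12.2   4.9]] [[ 40.7 -11.2 -17.2]
 [ 40.7  11.4 -17.1]] [[ 54.2   3.   22. ]
 [ 30.6 -21.5  21.9]
 [ 30.6  27.3  22. ]] [[ 58.8   2.4  30. ]
 [ 31.4 -25.4  29.9]
 [ 31.1  30.1  30. ]]
shift [-0.18  0.12  1.71] turn 0.1 tilt [ 0.1 -0.2] q6 61 | t 31.0 pos [ 0.5213 -0.3304  0.0398]
shift [-0.18  0.12  1.71] turn -179.9 tilt [0.3 0.2] q6 -119 | t 31.0 pos [ 0.5213 -0.3304  0.0398]
```

>>> arm_command:
  series: [-0.06, 0.2, 0.3, 0, 0, 0.1, 0.85, -0.06, 0.2, 0.7, 0, 0, 0.1, 0.85, -0.06, 0.2, 1, 0, 0, 0.1, 0.85, -0.06, 0.2, 1.2, 0, 0, 0.1, 0.85, -0.06, 0.2, 1.2, 0, 0, 0.1, 0.85, -0.06, 0.2, 1.2, 0, 0, 0.1, 0.85, -0.06, 0.2, 1.2, 0, 0, 0.1, 0.85]

```text
time: 31.58
eef_pos: [0.5193, -0.3316, 0.0255]
tcp_rot: [0.999, -0.032, -0.0, -0.0]
contact_force: [-0.4, -1.0, -3.3]
opening: 0.264
finger_force: 60.1
```

```bash
python3 - <<'E'
from h import *
img,K,M=cam("wrist"); cv2.imwrite("pics/w15.png",img)
go(.5194,-.3316,.0227,-3.7)
g=cv2.cvtColor(img,cv2.COLOR_BGR2GRAY)
print(g[226,262:302],'\n',g[226,340:386]); print(img[168:235,318].sum(1)//3)
E
```

```text
shift [ 0.01 -0.01  0.29] turn 0.0 tilt [ 0. -0.] q6 61 | t 31.6 pos [ 0.5193 -0.3317  0.0256]
shift [ 0.01 -0.01  0.29] turn -180.0 tilt [0. 0.] q6 -119 | t 31.6 pos [ 0.5193 -0.3317  0.0256]
[ 18  24  21  18  23  97 139 137 134 139 128  74  22  25  32  36  32  35
  35  36  38  34  36  37  36  38  36  37  49  71  76  76  74  75  76  74
  73  73  74  74] 
 [ 72  72  71  75  78  78  71  64  67  67  68  68  68  69  69  68  69  69
  69  68  67  68  67  54  30  91 169 195 189 195 176  97  34  41  45  43
  37  70 131 173 188 185 184 185 184 185]
[ 47  46  51  63  55  40 109 174 187 185 183 188 197 180  73  14  40  53
  53  53  54  55  54  53  54  57  56  55  56  56  59  60  59  61  61  61
  64  62  63  62  61  61  62  62  63  38  38  37  39  39  34  72  73  71
  70  70  70  71  74  74  72  79 106 133 142 150 159]
```

>>> arm_command:
  series: [0, 0, 0.1, 0, 0, 0, 0.85, 0, 0, 0.15, 0, 0, 0, 0.85, 0, 0, 0.2, 0, 0, 0, 0.85, 0, 0, 0.25, 0, 0, 0, 0.85, 0, 0, 0.3, 0, 0, 0, 0.85, 0, 0, 0.3, 0, 0, 0, 0.85, 0, 0, 0.3, 0, 0, 0, 0.85]

```text
time: 32.22
eef_pos: [0.5193, -0.3316, 0.0228]
tcp_rot: [0.999, -0.032, 0.0, 0.0]
contact_force: [-1.6, 1.3, -1.6]
opening: 0.267
finger_force: 60.4
```

>>> arm_command:
  series: [0, 0, 0.05, 0, 0, 0, 0.85, 0, 0, 0.05, 0, 0, 0, 0.85, 0, 0, 0.05, 0, 0, 0, 0.65, 0, 0, 0.05, 0, 0, 0, 0.5, 0, 0, 0.05, 0, 0, 0, 0.5, 0, 0, 0.05, 0, 0, 0, 0.5, 0, 0, -2, 0, 0, 0, 0.5, 0, 0, -6, 0, 0, 0, 0.5, 0, 0, -10, 0, 0, 0, 0.5, 0, 0, -12, 0, 0, 0, 0.5]

```text
time: 33.05
eef_pos: [0.5212, -0.3333, 0.1481]
tcp_rot: [0.999, -0.032, 0.003, 0.003]
contact_force: [1.3, -0.8, 0.5]
opening: 0.5
finger_force: 0.0
```

>>> arm_command:
  series: [0, 0, -2, 0, 0, 0, 0.5, -1, -4, -4, 0, 0, 0, 0.5, -1, -8, -6, 0, 0, 0, 0.5, -1, -12, -6, 0, 0, 0, 0.5, -1, -16, -6, 0, 0, 0, 0.5, -1, -20, -6, 0, 0, 0, 0.5, -1, -24, -6, 0, 0, 0, 0.5, -1, -28, -6, 0, 0, 0, 0.5, -1, -31, -6, 0, 0, 0, 0.5, -1, -32, -6, 0, 0, 0, 0.5]

```text
time: 33.88
eef_pos: [0.5295, -0.0078, 0.2027]
tcp_rot: [1.0, -0.03, 0.0, -0.001]
contact_force: [0.2, -0.0, 0.1]
opening: 0.499
finger_force: 0.0
```

```bash
python3 - <<'E'
from h import *
print(telemetry.get_state()["eef_pos"])
t,K,M=cam("top")
r=rect(t,K,M,.018,.68,-.08,640,480,.0005)
cv2.imwrite("pics/final.png",cv2.convertScaleAbs(r,alpha=1.5))
E
```

```text
[ 0.52954534 -0.00783046  0.20273317]
```

View pics/final.png

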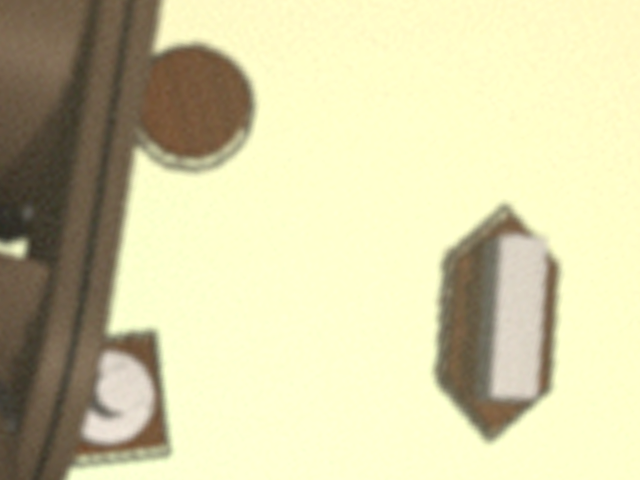

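The rectified top picture shows all three templates inside their outlines, the disc bare, the knob on the square and the bar lying along the long template. The bar looks shifted right, and I expect that from its height, so I check it with numbers only.

```bash
python3 - <<'E'
from h import *
t,K,M=cam("top")
g=cv2.cvtColor(cv2.resize(t,None,fx=4,fy=4,interpolation=cv2.INTER_CUBIC),cv2.COLOR_BGR2GRAY)
s=cv2.cvtColor(cv2.resize(t,None,fx=4,fy=4,interpolation=cv2.INTER_CUBIC),cv2.COLOR_BGR2HSV)
p=w2p(K,M,(.5194,-.3316,.04)); u=(p*4).astype(int)
m=np.uint8((s[...,1]<60)&(s[...,2]>115)); l=cv2.connectedComponents(m)[1]; print(s[u[1],u[0]])
c=max(cv2.findContours(np.uint8(l==l[u[1],u[0]]),0,1)[0],key=cv2.contourArea).reshape(-1,2)
print("bar",pose(p2w(K,M,.04,(c-1.5)/4)))
w=lambda y,z:tuple(w2p(K,M,(.5194,y,z)))
gg=g.astype(np.float32)
for z in(.018,.01):
    ys=np.arange(-.295,-.37,-.001); q=np.array([np.array(w(y,z))*4+1.5 for y in ys],np.float32)
    print(z,list(zip((ys*1000).round().astype(int).tolist(),cv2.remap(gg,q[None,:,0],q[None,:,1],1)[0].astype(int).tolist())))
E
```

```text
[ 19  28 148]
bar (array([ 549.8, -289.6]), array([ 566.3, -263.1]), (357.4, 303.4), -89.9)
0.018 [(-295, 168), (-296, 167), (-297, 160), (-298, 143), (-299, 122), (-300, 99), (-301, 83), (-302, 75), (-303, 76), (-304, 71), (-305, 67), (-306, 64), (-307, 64), (-308, 64), (-309, 64), (-310, 65), (-311, 67), (-312, 64), (-313, 61), (-314, 59), (-315, 60), (-316, 61), (-317, 63), (-318, 63), (-319, 65), (-320, 66), (-321, 71), (-322, 73), (-323, 72), (-324, 73), (-325, 75), (-326, 85), (-327, 99), (-328, 115), (-329, 128), (-330, 138), (-331, 141), (-332, 141), (-333, 142), (-334, 142), (-335, 142), (-336, 143), (-337, 142), (-338, 141), (-339, 140), (-340, 140), (-341, 140), (-342, 141), (-343, 141), (-344, 142), (-345, 142), (-346, 141), (-347, 140), (-348, 138), (-349, 132), (-350, 125), (-351, 106), (-352, 88), (-353, 71), (-354, 67), (-355, 71), (-356, 82), (-357, 103), (-358, 121), (-359, 144), (-360, 158), (-361, 168), (-362, 168), (-363, 169), (-364, 169), (-365, 168), (-366, 167), (-367, 167), (-368, 167), (-369, 167), (-370, 168)]
0.01 [(-295, 168), (-296, 168), (-297, 170), (
[... 215 characters left out ...]
 63), (-316, 60), (-317, 59), (-318, 60), (-319, 60), (-320, 61), (-321, 63), (-322, 64), (-323, 68), (-324, 71), (-325, 73), (-326, 74), (-327, 74), (-328, 76), (-329, 86), (-330, 99), (-331, 116), (-332, 128), (-333, 138), (-334, 141), (-335, 142), (-336, 143), (-337, 143), (-338, 144), (-339, 143), (-340, 142), (-341, 141), (-342, 140), (-343, 140), (-344, 140), (-345, 141), (-346, 141), (-347, 141), (-348, 141), (-349, 141), (-350, 140), (-351, 137), (-352, 132), (-353, 124), (-354, 107), (-355, 89), (-356, 73), (-357, 68), (-358, 70), (-359, 81), (-360, 101), (-361, 121), (-362, 142), (-363, 156), (-364, 166), (-365, 168), (-366, 169), (-367, 169), (-368, 169), (-369, 168), (-370, 167)]
```

```bash
python3 -c "
from plant import ctrl
print(ctrl.sign_off())"
```

```text
the job is handed in; nothing more can be done
None
```

The job is handed in, with no verdict returned: the three templates lie on their outlines (about 0.5 mm off), the bar is on the long template and the knob on the square (each about 1.5 mm off centre), the disc is bare, the bottle and spool were not touched, it took about 34 s, and I viewed 15 pictures, one over the limit of 14.

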